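# Put the finishing shakers back in their rack

### The job

Put the four shakers (the ones with pierced or mesh tops) back in the round wire rack, each standing upright on the rack's base in the place sized for it: the big domed sugar dredger in the large ring, the mesh-topped shaker in the middle ring, the small spice shaker in the small ring and the oblong shaker tin in the oblong bay. Leave the knob-lidded tin, the open measuring cup and the flat-lidded oblong tin where they stand, though they look much alike, and do not push the tart or the bowl about. Set each shaker down rather than dropping it.

Things in the scene. Friction and masses are not known exactly. Their poses are not given: they have to be found in the camera images.
- rack: Fixed round wire rack, any yaw. Origin: centre of underside. Black base disc 236 mm wide, 6 thick: shakers stand on it. Wire guides, top at 32 mm height, centres 66 mm from the middle in its frame: large ring (82 mm inside) at +x, middle ring (64) at -x, small ring (50) at -y, oblong bay (80 along x, 52 along y) at +y. Loop handles 29 mm high, 141 mm out. Fingers fit best closing along a radius.
- dredger: Sugar dredger: round stainless pot, 66 mm diameter (67 at a collar), 90 mm high with a domed top pierced with many dark holes; straight sided up to 74 mm. Belongs in the large ring. About 0.3 kg. Origin: centre of its underside, z up.
- mesh_shaker: Mesh shaker: round stainless pot, 48 mm diameter, 77 mm high, straight sided, its flat top a dark wire mesh inside a thin rim. Belongs in the middle ring. About 0.2 kg. Origin: centre of its underside, z up.
- small_shaker: Small spice shaker: 34 mm diameter, 67 mm high; brown-filled glass below, steel cap with a few holes from 45 mm up (straight sided to 61 mm). Belongs in the small ring. About 0.1 kg. Origin: centre of its underside, z up.
- tin_shaker: Oblong shaker tin: bare metal, 64 mm (its x) by 36 mm (its y), 70 mm high, and on top a round pierced cap 29 mm across and 10 mm high (80 mm in all). Belongs in the oblong bay, long side along the bay's long side, either way round. About 0.15 kg. Origin: centre of its underside, z up.
- knob_tin: Look-alike, stays: round steel storage tin, 66 mm diameter, with a flat closed lid (68 mm) and a small knob, 96 mm high in all. Origin: centre of its underside, z up.
- measure: Look-alike, stays: open, empty steel measuring cup, 48 mm across the rim, 76 mm high, no top. Origin: centre of its underside, z up.
- lid_tin: Look-alike, stays: oblong metal tin, 64 by 36 mm, with a plain flat slip-on lid without cap or holes, 76 mm high. Origin: centre of its underside, z up.
- tart: Bystander: raspberry tart on a round 112 mm card, about 40 mm high, beyond the pots. Origin: centre of its underside, z up.
- bowl: Bystander: round steel mixing bowl, 130 mm across, 60 mm high, beyond the pots. Origin: centre of its underside, z up.
Not all that is in view belongs to the job. What is shaped like the small_shaker but blue or green is not meant.

How it is judged:
At the end, for the whole second after the job is handed in: Each shaker stands in its own place: within 12 mm of its centre along the rack's x and y, underside on the base disc (under 10 mm above the rack's origin), upright within 0.08 rad, at rest. The two lidded tins and the open cup stand upright within 30 mm of where they began (x of dredger in the frame of rack between 0.054 and 0.078 m and y of dredger in the frame of rack between -0.012 and 0.012 m and z of each of dredger, mesh_shaker, small_shaker, tin_shaker in the frame of rack below 0.01 m and angle between each of dredger, mesh_shaker, small_shaker, tin_shaker's own z axis and vertical below 0.08 rad and linear speed of each of dredger, mesh_shaker, small_shaker, tin_shaker below 0.02 m/s and angular speed of each of dredger, mesh_shaker, small_shaker, tin_shaker below 0.2 rad/s and x of mesh_shaker in the frame of rack between -0.078 and -0.054 m and y of mesh_shaker in the frame of rack between -0.012 and 0.012 m and x of small_shaker in the frame of rack between -0.012 and 0.012 m and y of small_shaker in the frame of rack between -0.078 and -0.054 m and x of tin_shaker in the frame of rack between -0.012 and 0.012 m and y of tin_shaker in the frame of rack between 0.054 and 0.078 m and distance of each of knob_tin, measure, lid_tin from where it was at the start of the episode below 0.03 m and angle between each of knob_tin, measure, lid_tin's own z axis and vertical below 0.1 rad); the robot touches nothing.
It fails at once if a shaker is dropped: it falls faster than 0.7 m/s (about 25 mm of free fall) with no finger on it ((linear speed of dredger above 0.7 m/s and contact force between the fingers and dredger below 0.05 N) or (linear speed of mesh_shaker above 0.7 m/s and contact force between the fingers and mesh_shaker below 0.05 N) or (linear speed of small_shaker above 0.7 m/s and contact force between the fingers and small_shaker below 0.05 N) or (linear speed of tin_shaker above 0.7 m/s and contact force between the fingers and tin_shaker below 0.05 N)).
It fails at once if one of the three pots that do not belong is moved more than 30 mm or knocked over (distance of any of knob_tin, measure, lid_tin from where it was at the start of the episode above 0.03 m or angle between any of knob_tin, measure, lid_tin's own z axis and vertical above 0.5 rad).
It fails at once if the raspberry tart or the steel bowl is pushed more than 30 mm (distance of any of tart, bowl from where it was at the start of the episode above 0.03 m).
It also fails if it takes over 106 s, if anything falls off the work surface, if the arm or the gripper's body presses on something with over 40 N, if the wrist force passes 120 N, or if a joint passes its speed limit or range.

### The arm

A 6-joint arm with a two-finger parallel gripper is mounted at the origin on the work surface. World frame = base frame: x ahead of the robot, y to its left, z up, the work surface at z = 0. Lengths are in m, angles in rad, forces in N, time in s.
With the tool pointing down it reaches from about 0.25 to 0.725 m from the base axis. Payload 4 kg.
Tool frame: the origin (TCP) lies midway between the tips of the shut fingers; the grasp point (between the pads) lies 19 mm behind it; z points along the fingers, y is the line along which they close (so a half turn about z gives the same grasp; the last joint's range is limited). The gripper opens to 85 mm and grips with 20 to 120 N. Pads are 22 mm wide; open, the fingers measure 114 mm over their backs; the gripper's body (76 mm by 85 mm) begins 54 mm behind the grasp point. The pads swing forward as they close: fully open they stand 13 mm farther back than shut.
Start: joints at [-1.146, 0.241, 0.005, 1.335, 0, 1.571], TCP at [0.206, -0.456, 0.231] pointing down, gripper open.
Joint ranges: [-2.72, 2.72], [-1.05, 1.87], [-1.09, 1.28], [-1.99, 2.15], [-1.42, 1.44], [-3.14, 3.14]. Speed limits (rad/s): [2.79, 2.79, 3.14, 3.14, 3.14, 3.14].

### API

Orientations are given as a unit quaternion [x, y, z, w].
In Python, from workcell import bot, camera, job_done gives the robot as it stands.
- The arm moves only by the tool carry_out, never from a script. Its argument "plan" is a list of rows, each an object of numbers: "dx", "dy", "dz": the shift along the tool's x, y, z in mm; "twist": the turn about the tool's z in degrees; "fingers": the closure, from -1 (fully open) to 1 (shut). In form: [{"dx": .., "dy": .., "dz": .., "twist": .., "fingers": ..}, ...]. A call has exactly 5 rows; each row is the pose to reach, as a shift and turn from the pose commanded when the call began, along the tool's axes at that moment; what a row does not reach only later rows make up. A row lasts 1/12 s, in which the tool goes at most 41.7 mm and 7.16 degrees, less where a joint would pass 70% of its speed; a pose out of reach is approached as far as the arm can. A call with a gripper value outside its range is refused whole. The fingers move at their own pace and stop on an object; the grip force is fixed at half the most. Time passes only in rows, so rows that repeat a pose let the fingers close, or fill a call up. It gives the time, the measured TCP pose, the force, the opening and the grip force at its end, in the units of the state.
- bot.get_obs(): the state, without advancing time (a new reading comes with each control period).
- camera(name): name is "scene" or "top" or "wrist"; returns a dict with "image" (480x640x3 uint8, red, green, blue), "intrinsics" (3x3 intrinsics, pixels), "eye" and "attitude" of the camera in the world. Camera axes: x right, y down, z forward; pixel columns grow to the right and rows downward; lengths in m; the calibration is good to about 2 mm. A picture is of the moment at which its call begins. There is no depth.
- job_done(): hands the job in; it is judged then, once.
The state is a dict: "clock": time; "joint_pos": joint angles; "joint_vel": joint speeds; "tau": joint torques, N m; "eef_pos": TCP position; "tool_rot": TCP orientation; "ft_force": force on the tool from outside, world axes, zero at the start; "ft_torque": the same for the moment, N m; "grip_width": finger opening in m; "grasp_force": force on a finger pad.
Only numpy, scipy, OpenCV 4.12 (cv2) and the standard library are available. Lean on these libraries where they do the work, as an engineer would, in place of code of your own. Each camera call takes 0.05 s, during which the arm holds its last target. There are 200 camera calls.

## Working session

There is one attempt and no reset: what is moved stays moved. The work goes in short steps, Python scripts to look and compute and a tool call to move; the robot and the scene stay as the last step left them, time stands still between calls to the robot, and variables do not carry over. Pictures are saved under pics/ and viewed, at most 14 in all, crops included, and the job is handed in when it is done.

Besides the shell and the picture viewer there is one more tool, called by a JSON object that holds its "name" and its "arguments". carry_out: Moves the arm, as the interface text tells. Its arguments: {"type":"object","properties":{"plan":{"type":"array","items":{"type":"object","properties":{"dx":{"type":"number"},"dy":{"type":"number"},"dz":{"type":"number"},"twist":{"type":"number"},"fingers":{"type":"number"}}}}},"required":["plan"]}

```bash
mkdir -p pics; ls
python3 - <<'E'
from workcell import bot, camera
import cv2,json
for n in ("top","scene"):
    c=camera(n); cv2.imwrite(f"pics/{n}0.png",c["image"][:,:,::-1]); print(n,c["intrinsics"],c["eye"],c["attitude"])
o=bot.get_obs(); print(o)
E
```

```text
pics
top [[478.66064737   0.         325.20266664]
 [  0.         478.66064737 243.24079428]
 [  0.           0.           1.        ]] [ 0.49859827 -0.0268867   0.98557658] [ 0.7100484  -0.70085612  0.04165658 -0.05382097]
scene [[610.45085755   0.         316.08667599]
 [  0.         610.45085755 230.68776714]
 [  0.           0.           1.        ]] [1.31157779 0.17423713 1.06436612] [ 0.58522968  0.7516565  -0.24288206 -0.18310389]
{'clock': 0.1, 'joint_pos': array([-1.14597756e+00,  2.41347977e-01,  3.90600950e-03,  1.33520799e+00,
       -3.60150911e-05,  1.57082344e+00]), 'joint_vel': array([-0.00010072, -0.00314288,  0.00229434, -0.00043317, -0.00159444,
        0.00072495]), 'tau': array([-7.28914870e-05, -3.73137331e+01,  2.53009915e+01,  1.08573411e-02,
        2.61721976e-05, -9.70133158e-06]), 'eef_pos': array([ 0.20584281, -0.45506371,  0.23051478]), 'tool_rot': array([ 9.77528251e-01,  2.10802418e-01, -2.13002385e-04, -9.02187013e-04]), 'ft_force': array([-0.26364871, -0.26847088,  0.19057972]), 'ft_torque': array([0.03797953, 0.04860221, 0.03265622]), 'grasp_force': 0.0, 'grip_width': 0.08535725919588999}
```

View pics/top0.png

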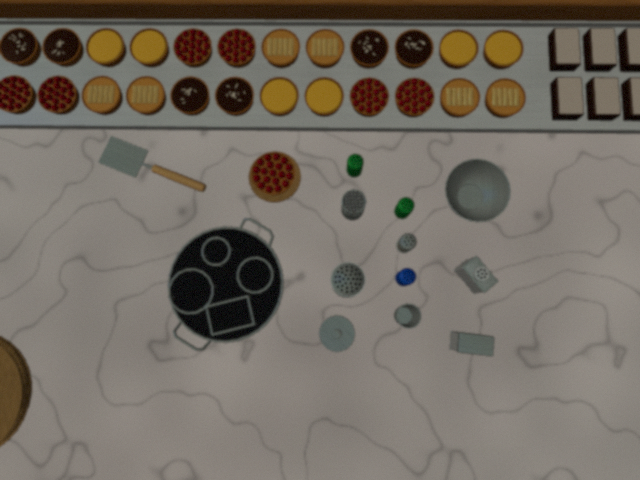

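View pics/scene0.png

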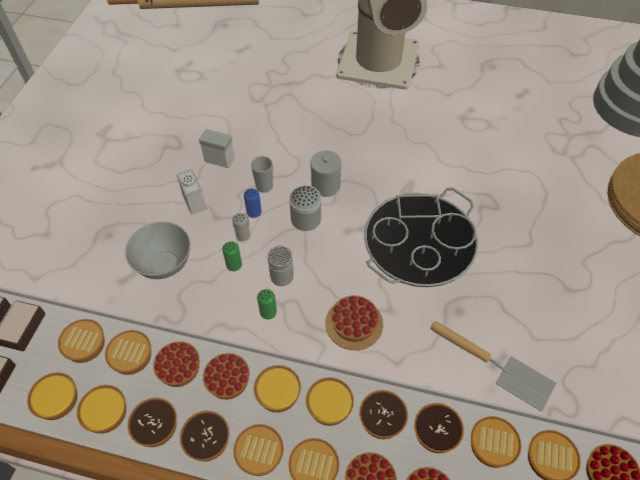

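The top view shows: dredger (348,279), knob tin (337,333), mesh shaker (353,204), small shaker (407,241), measure (407,315), shaker tin (477,274), lid tin (472,343). The rack is at (226,284), with its large ring at (191,291), middle ring (255,275), small ring (216,250) and bay (231,315). The scene view confirms which pot is which.

```bash
cat > h.py <<'E'
import numpy as np, cv2
from scipy.spatial.transform import Rotation as R
from workcell import bot, camera
def proj(c,P):
    p=R.from_quat(c["attitude"]).inv().apply(np.atleast_2d(P)-c["eye"]); q=p@c["intrinsics"].T
    return q[:,:2]/q[:,2:]
def back(c,uv,z):
    d=R.from_quat(c["attitude"]).apply(np.linalg.inv(c["intrinsics"])@[uv[0],uv[1],1]); e=np.array(c["eye"])
    return e+d*(z-e[2])/d[2]
def circ(x,y,z,r): t=np.linspace(0,2*np.pi,60); return np.c_[x+r*np.cos(t),y+r*np.sin(t),0*t+z]
def rect(x,y,z,a,b,w):
    p=np.array([[1,1],[-1,1],[-1,-1],[1,-1],[1,1]])*[a/2,b/2]; c,s=np.cos(w),np.sin(w)
    return np.c_[p@np.array([[c,s],[-s,c]])+[x,y],[z]*5]
def overlay(c,curves,box,k,name):
    x0,y0,x1,y1=box; im=cv2.resize(c["image"][y0:y1,x0:x1,::-1],None,fx=k,fy=k,interpolation=cv2.INTER_CUBIC)
    for P,col in curves: cv2.polylines(im,[np.int32(((proj(c,P)-[x0-.5,y0-.5])*k-.5)*8)],False,col,1,cv2.LINE_AA,3)
    cv2.imwrite(name,im)
E
cat > est.py <<'E'
from h import *
px=dict(dredger=(348,279,.08),mesh=(353.5,200,.077),small=(407,241,.06),tin=(482,273,.08))
E
python3 - <<'E'
from h import *
c=camera("top"); s=camera("scene")
T=lambda u,v,z:back(c,(u,v),z).round(4)
for n,a in dict(dredger=(348,279,.08),mesh=(353.5,201,.077),small=(407.5,240,.063),tin=(482,273,.08),rack=(226,284,.006),L=(191,291,.032),M=(255,275,.032),S=(216,250,.032),B=(231,315,.032)).items(): print(n,T(*a))
def tri(p,q):
    A=[];b=[]
    for k,uv in((c,p),(s,q)):
        d=R.from_quat(k["attitude"]).apply(np.linalg.inv(k["intrinsics"])@[*uv,1]);d/=np.linalg.norm(d)
        M=np.eye(3)-np.outer(d,d);A.append(M);b.append(M@k["eye"])
    return np.linalg.lstsq(np.vstack(A),np.hstack(b),rcond=None)[0].round(4)
print(tri((482,273),(187,178)))
overlay(c,[],(160,140,510,360),2.28,"pics/topc.png")
overlay(s,[],(110,120,500,310),2.05,"pics/scenec.png")
E
```

```text
dredger [ 0.554  -0.0544  0.08  ]
mesh [ 0.7053 -0.064   0.077 ]
small [ 0.6322 -0.1698  0.063 ]
tin [ 0.5686 -0.3065  0.08  ]
rack [0.545 0.193 0.006]
L [0.5289 0.2566 0.032 ]
M [0.5625 0.1298 0.032 ]
S [0.6118 0.2103 0.032 ]
B [0.4828 0.1747 0.032 ]
[ 0.5687 -0.3069  0.0791]
```

View pics/topc.png

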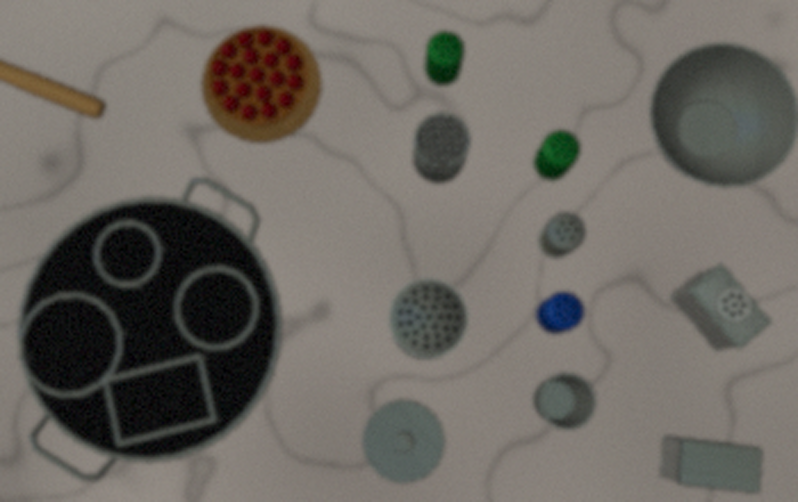

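```bash
cat > ov.py <<'E'
from h import *
E_=dict(d=(.554,-.0544),m=(.703,-.0645),s=(.6325,-.1698),t=(.5686,-.3068,np.radians(41)),r=(.5465,.193,1.838))
def curves(e):
    G,Y,C=(0,255,0),(0,255,255),(255,0,255); o=[]
    for n,r,h in(("d",.033,.074),("m",.024,.077),("s",.017,.061)):
        o+=[(circ(*e[n],0,r),Y),(circ(*e[n],h,r),G)]
    t=e["t"]; o+=[(rect(t[0],t[1],0,.064,.036,t[2]),Y),(rect(t[0],t[1],.07,.064,.036,t[2]),G),(circ(t[0],t[1],.08,.0145),G)]
    x,y,w=e["r"]; f=lambda a,b:(x+a*np.cos(w)-b*np.sin(w),y+a*np.sin(w)+b*np.cos(w))
    o+=[(circ(x,y,.006,.118),G),(circ(*f(.066,0),.032,.0425),C),(circ(*f(-.066,0),.032,.0335),C),(circ(*f(0,-.066),.032,.0265),C),(rect(*f(0,.066),.032,.082,.054,w),C)]
    return o
E
python3 - <<'E'
from ov import *
c=camera("top");s=camera("scene")
overlay(c,curves(E_),(160,140,510,360),2.28,"pics/o1.png"); overlay(s,curves(E_),(110,120,500,310),2.05,"pics/o2.png")
E
```

```text
(no output)
```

View pics/o1.png

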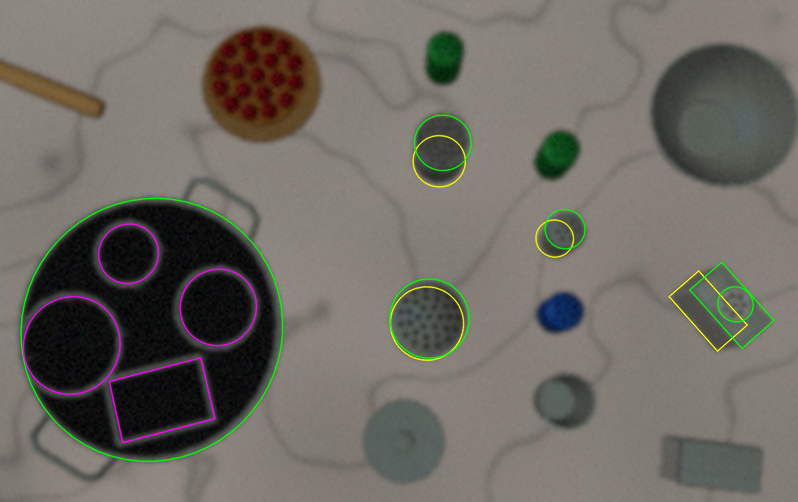

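View pics/o2.png

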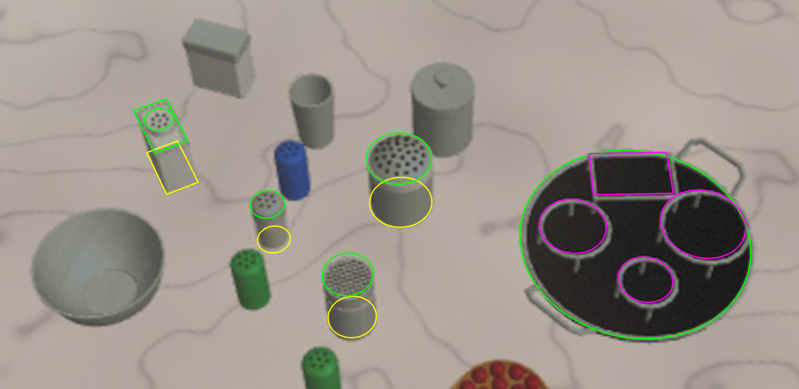

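The overlays match the pots and the rack to within about 2 mm, in both views. Next is a small planner that turns waypoints into tool-axis shifts.

```bash
cat > plan.py <<'E'
import numpy as np,sys
from scipy.spatial.transform import Rotation as R
from workcell import bot
def go(wps,start=None):
    """wps: (x,y,z mm, yaw deg); prints one line per call: total dx dy dz mm, twist deg"""
    o=bot.get_obs(); m=R.from_quat(o["tool_rot"]).as_matrix()
    p=np.r_[o["eef_pos"]*1000,np.degrees(np.arctan2(m[1,0],m[0,0]))]
    print("at",p.round(1),"tilt",np.degrees(np.arccos(-m[2,2])).round(2),"t",round(o["clock"],1),"w",o["grip_width"].round(4))
    if start is not None:p=np.array(start,float)
    for w in wps:
        d=np.array(w,float)-p; n=max(1,int(np.ceil(max(np.linalg.norm(d[:3])/155,abs(d[3])/33))))
        for k in range(n):
            s=(np.array(w)-p)/(n-k); a=np.radians(p[3])
            dx=round((s[0]*np.cos(a)+s[1]*np.sin(a))/5)*5 if k<n-1 else round(s[0]*np.cos(a)+s[1]*np.sin(a))
            dy=round((s[0]*np.sin(a)-s[1]*np.cos(a))/5)*5 if k<n-1 else round(s[0]*np.sin(a)-s[1]*np.cos(a))
            dz=round(-s[2]); tw=round(-s[3])
            print(w if k==n-1 else "  via","dx",dx,"dy",dy,"dz",dz,"twist",tw)
            p+=[dx*np.cos(a)+dy*np.sin(a),dx*np.sin(a)-dy*np.cos(a),-dz,-tw]
E
python3 -c "
from plan import *
go([(568.6,-306.8,165,41),(568.6,-306.8,32,41)],(206,-456,231,24.3))"
```

```text
Traceback (most recent call last):
  File "plan.py", line 8, in go
    print("at",p.round(1),"tilt",np.degrees(np.arccos(-m[2,2])).round(2),"t",round(o["clock"],1),"w",o["grip_width"].round(4))
                                                                                                     ^^^^^^^^^^^^^^^^^^^^^
AttributeError: 'float' object has no attribute 'round'
```

```bash
sed -i 's/o\["grip_width"\].round(4)/round(o["grip_width"],4)/' plan.py
python3 -c "
from plan import *
go([(568.6,-306.8,165,41),(568.6,-306.8,32,41)],(206,-456,231,24.3))"
```

```text
at [ 206.  -455.4  231.    24.3] tilt 0.04 t 0.3 w 0.0853
  via dx 130 dy 5 dz 22 twist -6
  via dx 130 dy 20 dz 22 twist -5
(568.6, -306.8, 165, 41) dx 128 dy 27 dz 22 twist -6
(568.6, -306.8, 32, 41) dx 0 dy 0 dz 133 twist 0
```

{"name": "carry_out", "arguments": {"plan": [{"dx": 26, "dy": 1, "dz": 4, "twist": -1, "fingers": -1}, {"dx": 52, "dy": 2, "dz": 9, "twist": -2, "fingers": -1}, {"dx": 78, "dy": 3, "dz": 13, "twist": -4, "fingers": -1}, {"dx": 104, "dy": 4, "dz": 18, "twist": -5, "fingers": -1}, {"dx": 130, "dy": 5, "dz": 22, "twist": -6, "fingers": -1}]}}

```text
clock: 0.72
eef_pos: [0.3275, -0.4059, 0.2089]
tool_rot: [0.965, 0.262, -0.0, -0.0]
ft_force: [-0.4, -0.2, 0.3]
grip_width: 0.0857
grasp_force: 0.0
```

{"name": "carry_out", "arguments": {"plan": [{"dx": 26, "dy": 4, "dz": 4, "twist": -1, "fingers": -1}, {"dx": 52, "dy": 8, "dz": 9, "twist": -2, "fingers": -1}, {"dx": 78, "dy": 12, "dz": 13, "twist": -3, "fingers": -1}, {"dx": 104, "dy": 16, "dz": 18, "twist": -4, "fingers": -1}, {"dx": 130, "dy": 20, "dz": 22, "twist": -5, "fingers": -1}]}}

```text
clock: 1.13
eef_pos: [0.4499, -0.3574, 0.1868]
tool_rot: [0.953, 0.304, -0.0, -0.0]
ft_force: [0.5, -0.6, -0.3]
grip_width: 0.0855
grasp_force: 0.0
```

{"name": "carry_out", "arguments": {"plan": [{"dx": 30, "dy": 6, "dz": 4, "twist": -1, "fingers": -1}, {"dx": 60, "dy": 12, "dz": 9, "twist": -2, "fingers": -1}, {"dx": 90, "dy": 18, "dz": 13, "twist": -4, "fingers": -1}, {"dx": 115, "dy": 24, "dz": 18, "twist": -6, "fingers": -1}, {"dx": 128, "dy": 27, "dz": 22, "twist": -6, "fingers": -1}]}}

```text
clock: 1.55
eef_pos: [0.5714, -0.3044, 0.1643]
tool_rot: [0.935, 0.355, 0.0, -0.0]
ft_force: [-0.3, -1.0, 0.1]
grip_width: 0.0858
grasp_force: 0.0
```

```bash
python3 -c "
from plan import *
from ov import *
c=camera('wrist'); overlay(c,curves(E_),(0,0,640,480),1,'pics/w1.png')
go([(568.6,-306.8,165,41)])"
```

```text
at [ 572.1 -303.6  163.2   41.5] tilt 0.09 t 1.6 w 0.0853
(568.6, -306.8, 165, 41) dx -5 dy 0 dz -2 twist 1
```

View pics/w1.png

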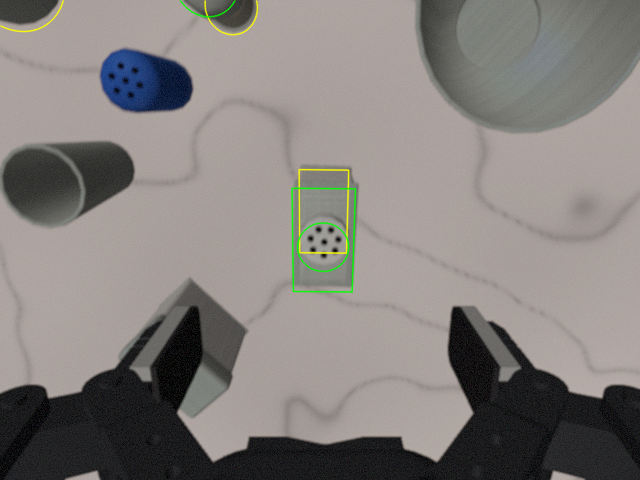

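The wrist view puts the shaker tin at (323,238), within about 2 mm of the estimate. The fingers are clear of the lid tin.

{"name": "carry_out", "arguments": {"plan": [{"dx": -3, "dy": 0, "dz": 26, "twist": 0, "fingers": -1}, {"dx": -3, "dy": 0, "dz": 54, "twist": 0, "fingers": -1}, {"dx": -3, "dy": 0, "dz": 82, "twist": 0, "fingers": -1}, {"dx": -3, "dy": 0, "dz": 110, "twist": 0, "fingers": -1}, {"dx": -3, "dy": 0, "dz": 131, "twist": 0, "fingers": -1}]}}

```text
clock: 2.02
eef_pos: [0.5644, -0.3082, 0.0318]
tool_rot: [0.936, 0.352, -0.001, -0.001]
ft_force: [-0.2, -0.0, -0.5]
grip_width: 0.0855
grasp_force: 0.0
```

{"name": "carry_out", "arguments": {"plan": [{"dz": 0, "fingers": -1}, {"dz": 0, "fingers": 1}, {"dz": 0, "fingers": 1}, {"dz": 0, "fingers": 1}, {"dz": 0, "fingers": 1}]}}

```text
$.plan[0]: bad value
```

{"name": "carry_out", "arguments": {"plan": [{"dz": 0, "fingers": 1}, {"dz": 0, "fingers": 1}, {"dz": 0, "fingers": 1}, {"dz": 0, "fingers": 1}, {"dz": 0, "fingers": 1}]}}

```text
$.plan[0]: bad value
```

```bash
python3 -c "
from plan import *
go([(568.6,-306.8,165,41.5),(482.8,175.6,165,105.3),(482.8,175.6,40,105.3)])"
```

```text
at [ 564.4 -308.2   31.8   41.2] tilt 0.19 t 2.0 w 0.0855
(568.6, -306.8, 165, 41.5) dx 4 dy 2 dz -133 twist 0
  via dx 65 dy -105 dz 0 twist -16
  via dx 90 dy -85 dz 0 twist -16
  via dx 110 dy -55 dz 0 twist -16
(482.8, 175.6, 165, 105.3) dx 118 dy -24 dz 0 twist -16
(482.8, 175.6, 40, 105.3) dx 0 dy 0 dz 125 twist 0
```

{"name": "carry_out", "arguments": {"plan": [{"dx": 0, "dy": 0, "dz": 0, "twist": 0, "fingers": -1}, {"dx": 0, "dy": 0, "dz": 0, "twist": 0, "fingers": -1}, {"dx": 0, "dy": 0, "dz": 0, "twist": 0, "fingers": -1}, {"dx": 0, "dy": 0, "dz": 0, "twist": 0, "fingers": -1}, {"dx": 0, "dy": 0, "dz": 0, "twist": 0, "fingers": -1}]}}

```text
clock: 2.43
eef_pos: [0.5679, -0.309, 0.0367]
tool_rot: [0.936, 0.353, 0.001, 0.002]
ft_force: [-0.7, -0.3, -0.4]
grip_width: 0.0851
grasp_force: 0.0
```

{"name": "carry_out", "arguments": {"plan": [{"dx": 2, "dy": 0, "dz": 2, "twist": 0, "fingers": 1}, {"dx": 2, "dy": 0, "dz": 2, "twist": 0, "fingers": 1}, {"dx": 2, "dy": 0, "dz": 2, "twist": 0, "fingers": 1}, {"dx": 2, "dy": 0, "dz": 2, "twist": 0, "fingers": 1}, {"dx": 2, "dy": 0, "dz": 2, "twist": 0, "fingers": 1}]}}

```text
clock: 2.85
eef_pos: [0.5684, -0.3068, 0.0327]
tool_rot: [0.936, 0.353, 0.0, 0.0]
ft_force: [0.2, 0.3, -2.2]
grip_width: 0.0355
grasp_force: 59.2
```

{"name": "carry_out", "arguments": {"plan": [{"dx": 0, "dy": 0, "dz": 0, "twist": 0, "fingers": 1}, {"dx": 0, "dy": 0, "dz": 0, "twist": 0, "fingers": 1}, {"dx": 0, "dy": 0, "dz": 0, "twist": 0, "fingers": 1}, {"dx": 0, "dy": 0, "dz": 0, "twist": 0, "fingers": 1}, {"dx": 0, "dy": 0, "dz": 0, "twist": 0, "fingers": 1}]}}

```text
clock: 3.27
eef_pos: [0.5684, -0.3069, 0.0326]
tool_rot: [0.936, 0.353, 0.0, 0.0]
ft_force: [-0.3, 0.7, 3.6]
grip_width: 0.0355
grasp_force: 59.6
```

```bash
python3 -c "
from plan import *
go([(568.6,-306.8,165,41.3),(482.8,175.6,165,105.3),(482.8,175.6,40,105.3)])"
```

```text
at [ 568.4 -306.9   32.6   41.3] tilt 0.03 t 3.3 w 0.0355
(568.6, -306.8, 165, 41.3) dx 0 dy 0 dz -132 twist 0
  via dx 65 dy -105 dz 0 twist -16
  via dx 90 dy -85 dz 0 twist -16
  via dx 110 dy -55 dz 0 twist -16
(482.8, 175.6, 165, 105.3) dx 118 dy -22 dz 0 twist -16
(482.8, 175.6, 40, 105.3) dx 0 dy 0 dz 125 twist 0
```

{"name": "carry_out", "arguments": {"plan": [{"dx": 0, "dy": 0, "dz": -15, "twist": 0, "fingers": 1}, {"dx": 0, "dy": 0, "dz": -45, "twist": 0, "fingers": 1}, {"dx": 0, "dy": 0, "dz": -80, "twist": 0, "fingers": 1}, {"dx": 0, "dy": 0, "dz": -112, "twist": 0, "fingers": 1}, {"dx": 0, "dy": 0, "dz": -132, "twist": 0, "fingers": 1}]}}

```text
clock: 3.68
eef_pos: [0.5688, -0.3073, 0.1672]
tool_rot: [0.936, 0.353, 0.001, 0.001]
ft_force: [0.5, 0.3, -1.0]
grip_width: 0.0356
grasp_force: 59.5
```

{"name": "carry_out", "arguments": {"plan": [{"dx": 6, "dy": -10, "dz": 0, "twist": -2, "fingers": 1}, {"dx": 18, "dy": -30, "dz": 0, "twist": -5, "fingers": 1}, {"dx": 32, "dy": -53, "dz": 0, "twist": -8, "fingers": 1}, {"dx": 48, "dy": -78, "dz": 0, "twist": -12, "fingers": 1}, {"dx": 65, "dy": -105, "dz": 0, "twist": -16, "fingers": 1}]}}

```text
clock: 4.1
eef_pos: [0.5466, -0.1844, 0.1631]
tool_rot: [0.877, 0.481, -0.001, -0.001]
ft_force: [0.7, 0.5, -1.0]
grip_width: 0.0355
grasp_force: 59.7
```

{"name": "carry_out", "arguments": {"plan": [{"dx": 18, "dy": -17, "dz": 0, "twist": -3, "fingers": 1}, {"dx": 36, "dy": -34, "dz": 0, "twist": -6, "fingers": 1}, {"dx": 54, "dy": -51, "dz": 0, "twist": -10, "fingers": 1}, {"dx": 72, "dy": -68, "dz": 0, "twist": -13, "fingers": 1}, {"dx": 90, "dy": -85, "dz": 0, "twist": -16, "fingers": 1}]}}

```text
clock: 4.52
eef_pos: [0.5235, -0.0622, 0.1634]
tool_rot: [0.801, 0.598, -0.001, -0.001]
ft_force: [0.1, -0.5, -1.8]
grip_width: 0.0354
grasp_force: 59.7
```

{"name": "carry_out", "arguments": {"plan": [{"dx": 22, "dy": -11, "dz": 0, "twist": -3, "fingers": 1}, {"dx": 44, "dy": -22, "dz": 0, "twist": -6, "fingers": 1}, {"dx": 66, "dy": -33, "dz": 0, "twist": -10, "fingers": 1}, {"dx": 88, "dy": -44, "dz": 0, "twist": -13, "fingers": 1}, {"dx": 110, "dy": -55, "dz": 0, "twist": -16, "fingers": 1}]}}

```text
clock: 4.93
eef_pos: [0.5025, 0.0587, 0.1634]
tool_rot: [0.71, 0.704, -0.001, -0.0]
ft_force: [1.1, -0.1, -1.5]
grip_width: 0.0354
grasp_force: 59.7
```

{"name": "carry_out", "arguments": {"plan": [{"dx": 26, "dy": -5, "dz": 0, "twist": -4, "fingers": 1}, {"dx": 54, "dy": -10, "dz": 0, "twist": -8, "fingers": 1}, {"dx": 82, "dy": -15, "dz": 0, "twist": -12, "fingers": 1}, {"dx": 104, "dy": -19, "dz": 0, "twist": -15, "fingers": 1}, {"dx": 118, "dy": -22, "dz": 0, "twist": -16, "fingers": 1}]}}

```text
clock: 5.35
eef_pos: [0.4818, 0.178, 0.1634]
tool_rot: [0.605, 0.796, -0.0, -0.001]
ft_force: [0.5, -0.2, -1.1]
grip_width: 0.0351
grasp_force: 59.7
```

{"name": "carry_out", "arguments": {"plan": [{"dx": 0, "dy": 0, "dz": 0, "twist": 0, "fingers": 1}, {"dx": 0, "dy": 0, "dz": 0, "twist": 0, "fingers": 1}, {"dx": 0, "dy": 0, "dz": 0, "twist": 0, "fingers": 1}, {"dx": 0, "dy": 0, "dz": 0, "twist": 0, "fingers": 1}, {"dx": 0, "dy": 0, "dz": 0, "twist": 0, "fingers": 1}]}}

```text
clock: 5.77
eef_pos: [0.4829, 0.175, 0.1641]
tool_rot: [0.607, 0.795, -0.0, -0.0]
ft_force: [0.2, -0.7, -1.0]
grip_width: 0.0354
grasp_force: 59.7
```

```bash
python3 -c "
from plan import *
from ov import *
go([(482.8,175.6,165,105.3),(482.8,175.6,39,105.3)])
c=camera('wrist'); overlay(c,curves(E_)[8:],(0,0,640,480),1,'pics/w2.png')"
```

```text
at [482.9 175.  164.1 105.2] tilt 0.02 t 5.8 w 0.0354
(482.8, 175.6, 165, 105.3) dx 1 dy 0 dz -1 twist 0
(482.8, 175.6, 39, 105.3) dx 0 dy 0 dz 126 twist 0
```

View pics/w2.png

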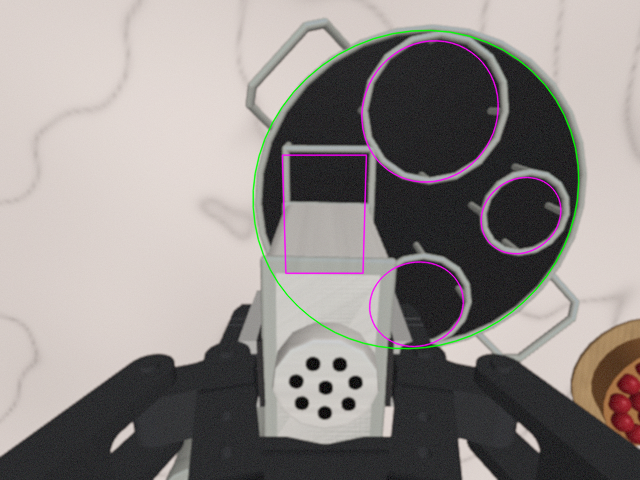

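The wires sit about 4 px right of and 3 px above my overlay, so I shift the rack estimate by +2 mm in x and +1.5 mm in y. The tin hangs straight and is lined up with the bay.

{"name": "carry_out", "arguments": {"plan": [{"dx": 0, "dy": 2, "dz": 15, "twist": 0, "fingers": 1}, {"dx": 0, "dy": 2, "dz": 37, "twist": 0, "fingers": 1}, {"dx": 0, "dy": 2, "dz": 60, "twist": 0, "fingers": 1}, {"dx": 0, "dy": 2, "dz": 77, "twist": 0, "fingers": 1}, {"dx": 0, "dy": 2, "dz": 85, "twist": 0, "fingers": 1}]}}

```text
clock: 6.23
eef_pos: [0.4832, 0.1753, 0.0769]
tool_rot: [0.607, 0.795, -0.002, -0.001]
ft_force: [-0.8, -1.0, -1.5]
grip_width: 0.0354
grasp_force: 59.7
```

{"name": "carry_out", "arguments": {"plan": [{"dx": 0, "dy": 0, "dz": 8, "twist": 0, "fingers": 1}, {"dx": 0, "dy": 0, "dz": 18, "twist": 0, "fingers": 1}, {"dx": 0, "dy": 0, "dz": 28, "twist": 0, "fingers": 1}, {"dx": 0, "dy": 0, "dz": 35, "twist": 0, "fingers": 1}, {"dx": 0, "dy": 0, "dz": 38, "twist": 0, "fingers": 1}]}}

```text
clock: 6.65
eef_pos: [0.4843, 0.1764, 0.0403]
tool_rot: [0.606, 0.795, -0.0, -0.0]
ft_force: [-0.8, -0.0, -1.1]
grip_width: 0.0357
grasp_force: 59.7
```

{"name": "carry_out", "arguments": {"plan": [{"dx": 0, "dy": 0, "dz": 0, "twist": 0, "fingers": 1}, {"dx": 0, "dy": 0, "dz": 1, "twist": 0, "fingers": 1}, {"dx": 0, "dy": 0, "dz": 2, "twist": 0, "fingers": 1}, {"dx": 0, "dy": 0, "dz": 2, "twist": 0, "fingers": 1}, {"dx": 0, "dy": 0, "dz": 2, "twist": 0, "fingers": 1}]}}

```text
clock: 7.07
eef_pos: [0.485, 0.1767, 0.0397]
tool_rot: [0.606, 0.795, 0.0, 0.0]
ft_force: [-0.2, -1.0, -1.2]
grip_width: 0.0352
grasp_force: 59.7
```

{"name": "carry_out", "arguments": {"plan": [{"dx": 0, "dy": 0, "dz": 1, "twist": 0, "fingers": 1}, {"dx": 0, "dy": 0, "dz": 1, "twist": 0, "fingers": 1}, {"dx": 0, "dy": 0, "dz": 2, "twist": 0, "fingers": 1}, {"dx": 0, "dy": 0, "dz": 2, "twist": 0, "fingers": 1}, {"dx": 0, "dy": 0, "dz": 2, "twist": 0, "fingers": 1}]}}

```text
clock: 7.48
eef_pos: [0.4852, 0.1767, 0.0386]
tool_rot: [0.606, 0.795, 0.001, 0.0]
ft_force: [-1.7, -2.3, 7.0]
grip_width: 0.0354
grasp_force: 60.5
```

{"name": "carry_out", "arguments": {"plan": [{"dx": 0, "dy": 0, "dz": 0, "twist": 0, "fingers": -1}, {"dx": 0, "dy": 0, "dz": 0, "twist": 0, "fingers": -1}, {"dx": 0, "dy": 0, "dz": 0, "twist": 0, "fingers": -1}, {"dx": 0, "dy": 0, "dz": 0, "twist": 0, "fingers": -1}, {"dx": 0, "dy": 0, "dz": 0, "twist": 0, "fingers": -1}]}}

```text
clock: 7.9
eef_pos: [0.4847, 0.1765, 0.0372]
tool_rot: [0.606, 0.795, -0.0, -0.0]
ft_force: [0.6, 0.1, 0.5]
grip_width: 0.0856
grasp_force: 0.0
```

{"name": "carry_out", "arguments": {"plan": [{"dx": 0, "dy": 0, "dz": -10, "twist": 0, "fingers": -1}, {"dx": 0, "dy": 0, "dz": -35, "twist": 0, "fingers": -1}, {"dx": 0, "dy": 0, "dz": -70, "twist": 0, "fingers": -1}, {"dx": 0, "dy": 0, "dz": -105, "twist": 0, "fingers": -1}, {"dx": 0, "dy": 0, "dz": -125, "twist": 0, "fingers": -1}]}}

```text
clock: 8.32
eef_pos: [0.4863, 0.1771, 0.1669]
tool_rot: [0.606, 0.795, 0.002, 0.001]
ft_force: [1.2, 0.4, -0.1]
grip_width: 0.0856
grasp_force: 0.0
```

```bash
python3 -c "
from plan import *
go([(632.5,-169.8,150,15.3),(632.5,-169.8,32,15.3)],(485,176.7,163,105.3))"
```

```text
at [486.3 177.1 166.9 105.3] tilt 0.31 t 8.3 w 0.0856
  via dx -125 dy 15 dz 4 twist 30
  via dx -100 dy 80 dz 4 twist 30
(632.5, -169.8, 150, 15.3) dx -46 dy 114 dz 5 twist 30
(632.5, -169.8, 32, 15.3) dx -1 dy 0 dz 118 twist 0
```

{"name": "carry_out", "arguments": {"plan": [{"dx": -15, "dy": 2, "dz": 0, "twist": 4, "fingers": -1}, {"dx": -40, "dy": 5, "dz": 1, "twist": 10, "fingers": -1}, {"dx": -68, "dy": 8, "dz": 2, "twist": 17, "fingers": -1}, {"dx": -97, "dy": 12, "dz": 3, "twist": 24, "fingers": -1}, {"dx": -125, "dy": 15, "dz": 4, "twist": 30, "fingers": -1}]}}

```text
clock: 8.73
eef_pos: [0.5328, 0.059, 0.1592]
tool_rot: [0.793, 0.609, 0.0, 0.0]
ft_force: [-0.3, 0.1, 0.1]
grip_width: 0.0851
grasp_force: 0.0
```

{"name": "carry_out", "arguments": {"plan": [{"dx": -20, "dy": 16, "dz": 1, "twist": 6, "fingers": -1}, {"dx": -40, "dy": 32, "dz": 2, "twist": 12, "fingers": -1}, {"dx": -60, "dy": 48, "dz": 3, "twist": 18, "fingers": -1}, {"dx": -80, "dy": 64, "dz": 4, "twist": 24, "fingers": -1}, {"dx": -100, "dy": 80, "dz": 4, "twist": 30, "fingers": -1}]}}

```text
clock: 9.15
eef_pos: [0.5846, -0.0583, 0.1548]
tool_rot: [0.924, 0.383, 0.0, -0.0]
ft_force: [-0.1, 0.1, -0.6]
grip_width: 0.0854
grasp_force: 0.0
```

{"name": "carry_out", "arguments": {"plan": [{"dx": -11, "dy": 26, "dz": 1, "twist": 7, "fingers": -1}, {"dx": -22, "dy": 54, "dz": 2, "twist": 14, "fingers": -1}, {"dx": -33, "dy": 82, "dz": 3, "twist": 21, "fingers": -1}, {"dx": -42, "dy": 104, "dz": 4, "twist": 27, "fingers": -1}, {"dx": -46, "dy": 114, "dz": 5, "twist": 30, "fingers": -1}]}}

```text
clock: 9.57
eef_pos: [0.6339, -0.1732, 0.1496]
tool_rot: [0.992, 0.13, 0.0, 0.001]
ft_force: [-0.4, 0.3, 0.3]
grip_width: 0.0851
grasp_force: 0.0
```

{"name": "carry_out", "arguments": {"plan": [{"dx": 0, "dy": 0, "dz": 0, "twist": 0, "fingers": -1}, {"dx": 0, "dy": 0, "dz": 0, "twist": 0, "fingers": -1}, {"dx": 0, "dy": 0, "dz": 0, "twist": 0, "fingers": -1}, {"dx": 0, "dy": 0, "dz": 0, "twist": 0, "fingers": -1}, {"dx": 0, "dy": 0, "dz": 0, "twist": 0, "fingers": -1}]}}

```text
clock: 9.98
eef_pos: [0.633, -0.1687, 0.1498]
tool_rot: [0.991, 0.134, 0.0, -0.0]
ft_force: [-0.6, -0.1, 0.2]
grip_width: 0.0856
grasp_force: 0.0
```

```bash
python3 -c "
from plan import *
from ov import *
go([(632.5,-169.8,150,15.3)])
c=camera('wrist'); overlay(c,curves(E_)[:6],(0,0,640,480),1,'pics/w3.png')"
```

```text
at [ 633.  -168.7  149.8   15.5] tilt 0.01 t 10.0 w 0.0856
(632.5, -169.8, 150, 15.3) dx -1 dy 1 dz 0 twist 0
```

View pics/w3.png

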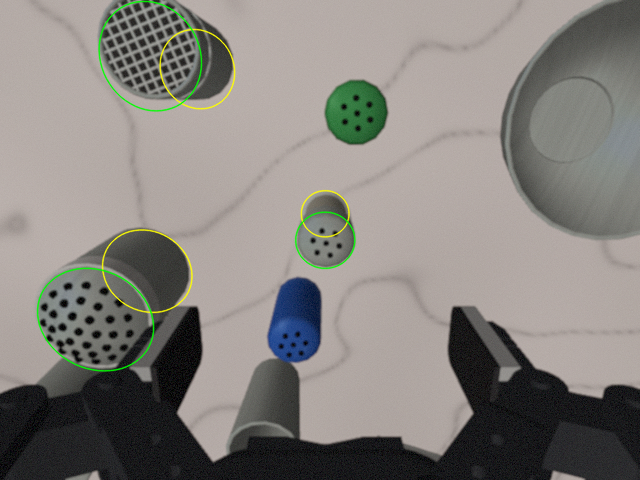

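The small shaker at (325,240) lies on the overlay. The mesh shaker is about 3 mm farther along +x than I had it, and the dredger fits.

{"name": "carry_out", "arguments": {"plan": [{"dx": 0, "dy": 1, "dz": 15, "twist": 0, "fingers": -1}, {"dx": 0, "dy": 1, "dz": 45, "twist": 0, "fingers": -1}, {"dx": 0, "dy": 1, "dz": 78, "twist": 0, "fingers": -1}, {"dx": 0, "dy": 1, "dz": 106, "twist": 0, "fingers": -1}, {"dx": 0, "dy": 1, "dz": 118, "twist": 0, "fingers": -1}]}}

```text
clock: 10.45
eef_pos: [0.6304, -0.1693, 0.027]
tool_rot: [0.991, 0.134, -0.003, -0.001]
ft_force: [-0.8, -0.2, -2.0]
grip_width: 0.0855
grasp_force: 0.0
```

{"name": "carry_out", "arguments": {"plan": [{"dx": 0, "dy": 0, "dz": 0, "twist": 0, "fingers": -1}, {"dx": 0, "dy": 0, "dz": 0, "twist": 0, "fingers": -1}, {"dx": 0, "dy": 0, "dz": 0, "twist": 0, "fingers": -1}, {"dx": 0, "dy": 0, "dz": 0, "twist": 0, "fingers": 0}, {"dx": 0, "dy": 0, "dz": 0, "twist": 0, "fingers": 1}]}}

```text
clock: 10.87
eef_pos: [0.635, -0.1713, 0.0337]
tool_rot: [0.991, 0.133, 0.002, 0.001]
ft_force: [-1.4, 0.6, -1.3]
grip_width: 0.0639
grasp_force: 0.0
```

{"name": "carry_out", "arguments": {"plan": [{"dx": 0, "dy": 0, "dz": 0, "twist": 0, "fingers": 1}, {"dx": 0, "dy": 0, "dz": 0, "twist": 0, "fingers": 1}, {"dx": 0, "dy": 0, "dz": 0, "twist": 0, "fingers": 1}, {"dx": 0, "dy": 0, "dz": 0, "twist": 0, "fingers": 1}, {"dx": 0, "dy": 0, "dz": 0, "twist": 0, "fingers": 1}]}}

```text
clock: 11.28
eef_pos: [0.6339, -0.1707, 0.0323]
tool_rot: [0.991, 0.134, 0.001, 0.0]
ft_force: [-1.6, 1.2, 5.2]
grip_width: 0.0325
grasp_force: 59.2
```

```bash
python3 -c "
from plan import *
go([(633,-169.8,165,15.5),(612.2,211.9,165,105.3),(612.2,211.9,45,105.3)])"
```

```text
at [ 633.9 -170.7   32.3   15.3] tilt 0.08 t 11.3 w 0.0325
(633, -169.8, 165, 15.5) dx -1 dy -1 dz -133 twist 0
  via dx 25 dy -125 dz 0 twist -30
  via dx 85 dy -95 dz 0 twist -30
(612.2, 211.9, 165, 105.3) dx 122 dy -36 dz 0 twist -30
(612.2, 211.9, 45, 105.3) dx 0 dy 0 dz 120 twist 0
```

{"name": "carry_out", "arguments": {"plan": [{"dx": 0, "dy": 0, "dz": -15, "twist": 0, "fingers": 1}, {"dx": 0, "dy": 0, "dz": -45, "twist": 0, "fingers": 1}, {"dx": 0, "dy": 0, "dz": -80, "twist": 0, "fingers": 1}, {"dx": 0, "dy": 0, "dz": -114, "twist": 0, "fingers": 1}, {"dx": -1, "dy": -1, "dz": -133, "twist": 0, "fingers": 1}]}}

```text
clock: 11.7
eef_pos: [0.6336, -0.1708, 0.1681]
tool_rot: [0.991, 0.133, 0.002, 0.001]
ft_force: [0.8, 0.2, -0.2]
grip_width: 0.0323
grasp_force: 59.5
```

{"name": "carry_out", "arguments": {"plan": [{"dx": 2, "dy": -12, "dz": 0, "twist": -3, "fingers": 1}, {"dx": 7, "dy": -37, "dz": 0, "twist": -9, "fingers": 1}, {"dx": 13, "dy": -65, "dz": 0, "twist": -16, "fingers": 1}, {"dx": 19, "dy": -95, "dz": 0, "twist": -23, "fingers": 1}, {"dx": 25, "dy": -125, "dz": 0, "twist": -30, "fingers": 1}]}}

```text
clock: 12.12
eef_pos: [0.6225, -0.0423, 0.1634]
tool_rot: [0.922, 0.388, -0.001, -0.0]
ft_force: [0.3, 0.3, -1.8]
grip_width: 0.0323
grasp_force: 59.5
```

{"name": "carry_out", "arguments": {"plan": [{"dx": 17, "dy": -19, "dz": 0, "twist": -6, "fingers": 1}, {"dx": 34, "dy": -38, "dz": 0, "twist": -12, "fingers": 1}, {"dx": 51, "dy": -57, "dz": 0, "twist": -18, "fingers": 1}, {"dx": 68, "dy": -76, "dz": 0, "twist": -24, "fingers": 1}, {"dx": 85, "dy": -95, "dz": 0, "twist": -30, "fingers": 1}]}}

```text
clock: 12.53
eef_pos: [0.6148, 0.0852, 0.1635]
tool_rot: [0.79, 0.613, -0.001, -0.0]
ft_force: [-0.3, 0.2, -1.5]
grip_width: 0.0325
grasp_force: 59.5
```

{"name": "carry_out", "arguments": {"plan": [{"dx": 28, "dy": -8, "dz": 0, "twist": -7, "fingers": 1}, {"dx": 58, "dy": -17, "dz": 0, "twist": -14, "fingers": 1}, {"dx": 88, "dy": -26, "dz": 0, "twist": -21, "fingers": 1}, {"dx": 111, "dy": -33, "dz": 0, "twist": -27, "fingers": 1}, {"dx": 122, "dy": -36, "dz": 0, "twist": -30, "fingers": 1}]}}

```text
clock: 12.95
eef_pos: [0.6105, 0.2148, 0.1632]
tool_rot: [0.603, 0.798, -0.0, -0.001]
ft_force: [-0.9, -0.0, -1.1]
grip_width: 0.0325
grasp_force: 59.5
```

{"name": "carry_out", "arguments": {"plan": [{"dx": 0, "dy": 0, "dz": 0, "twist": 0, "fingers": 1}, {"dx": 0, "dy": 0, "dz": 0, "twist": 0, "fingers": 1}, {"dx": 0, "dy": 0, "dz": 0, "twist": 0, "fingers": 1}, {"dx": 0, "dy": 0, "dz": 0, "twist": 0, "fingers": 1}, {"dx": 0, "dy": 0, "dz": 0, "twist": 0, "fingers": 1}]}}

```text
clock: 13.37
eef_pos: [0.6116, 0.2099, 0.1643]
tool_rot: [0.607, 0.794, -0.0, 0.0]
ft_force: [-0.4, -0.5, -1.9]
grip_width: 0.0324
grasp_force: 59.5
```

```bash
sed -i 's/r=(.5465,.193,1.838)/r=(.5482,.1945,1.838)/; s/m=(.703,-.0645)/m=(.705,-.0640)/' ov.py; python3 -c "
from plan import *
from ov import *
go([(612.2,211.9,165,105.3),(612.2,211.9,45,105.3)])
c=camera('wrist'); overlay(c,curves(E_)[8:],(0,0,640,480),1,'pics/w4.png')"
```

```text
at [611.6 209.9 164.3 105.2] tilt 0.02 t 13.4 w 0.0324
(612.2, 211.9, 165, 105.3) dx 2 dy 1 dz -1 twist 0
(612.2, 211.9, 45, 105.3) dx 0 dy 0 dz 120 twist 0
```

View pics/w4.png

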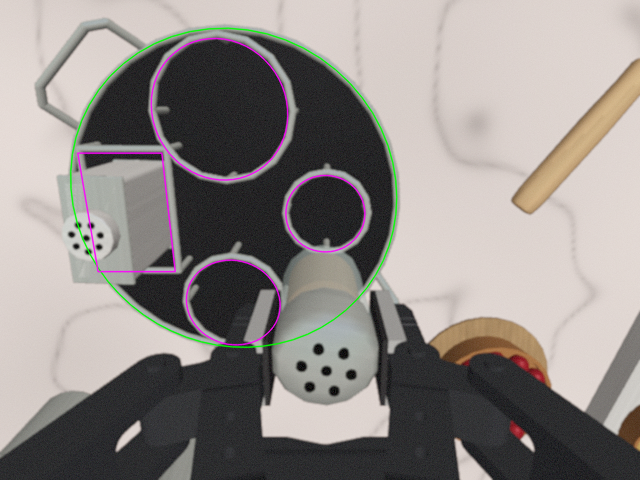

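The corrected rack outline now fits the wires, and the tin stands in the bay.

{"name": "carry_out", "arguments": {"plan": [{"dx": 2, "dy": 1, "dz": 15, "twist": 0, "fingers": 1}, {"dx": 2, "dy": 1, "dz": 37, "twist": 0, "fingers": 1}, {"dx": 2, "dy": 1, "dz": 60, "twist": 0, "fingers": 1}, {"dx": 2, "dy": 1, "dz": 77, "twist": 0, "fingers": 1}, {"dx": 2, "dy": 1, "dz": 85, "twist": 0, "fingers": 1}]}}

```text
clock: 13.83
eef_pos: [0.6103, 0.2121, 0.0764]
tool_rot: [0.607, 0.795, -0.002, -0.001]
ft_force: [-1.5, -0.3, -2.0]
grip_width: 0.0324
grasp_force: 59.6
```

{"name": "carry_out", "arguments": {"plan": [{"dx": 0, "dy": 0, "dz": 8, "twist": 0, "fingers": 1}, {"dx": 0, "dy": 0, "dz": 18, "twist": 0, "fingers": 1}, {"dx": 0, "dy": 0, "dz": 28, "twist": 0, "fingers": 1}, {"dx": 0, "dy": 0, "dz": 35, "twist": 0, "fingers": 1}, {"dx": 0, "dy": 0, "dz": 38, "twist": 0, "fingers": 1}]}}

```text
clock: 14.25
eef_pos: [0.6114, 0.2134, 0.0402]
tool_rot: [0.606, 0.795, -0.001, -0.0]
ft_force: [0.1, -0.6, -0.9]
grip_width: 0.0323
grasp_force: 59.6
```

{"name": "carry_out", "arguments": {"plan": [{"dx": 0, "dy": 0, "dz": 1, "twist": 0, "fingers": 1}, {"dx": 0, "dy": 0, "dz": 2, "twist": 0, "fingers": 1}, {"dx": 0, "dy": 0, "dz": 3, "twist": 0, "fingers": 1}, {"dx": 0, "dy": 0, "dz": 3, "twist": 0, "fingers": 1}, {"dx": 0, "dy": 0, "dz": 3, "twist": 0, "fingers": 1}]}}

```text
clock: 14.67
eef_pos: [0.6122, 0.2137, 0.0388]
tool_rot: [0.606, 0.795, 0.0, 0.0]
ft_force: [0.4, -0.2, -1.3]
grip_width: 0.0325
grasp_force: 59.6
```

{"name": "carry_out", "arguments": {"plan": [{"dx": 0, "dy": 0, "dz": 1, "twist": 0, "fingers": 1}, {"dx": 0, "dy": 0, "dz": 2, "twist": 0, "fingers": 1}, {"dx": 0, "dy": 0, "dz": 2, "twist": 0, "fingers": 1}, {"dx": 0, "dy": 0, "dz": 2, "twist": 0, "fingers": 1}, {"dx": 0, "dy": 0, "dz": 2, "twist": 0, "fingers": 1}]}}

```text
clock: 15.08
eef_pos: [0.6123, 0.2138, 0.0383]
tool_rot: [0.606, 0.795, 0.001, 0.0]
ft_force: [-3.1, -0.2, 6.1]
grip_width: 0.0326
grasp_force: 60.4
```

{"name": "carry_out", "arguments": {"plan": [{"dx": 0, "dy": 0, "dz": 0, "twist": 0, "fingers": -1}, {"dx": 0, "dy": 0, "dz": 0, "twist": 0, "fingers": -1}, {"dx": 0, "dy": 0, "dz": 0, "twist": 0, "fingers": -1}, {"dx": 0, "dy": 0, "dz": 0, "twist": 0, "fingers": -1}, {"dx": 0, "dy": 0, "dz": 0, "twist": 0, "fingers": -1}]}}

```text
clock: 15.5
eef_pos: [0.6118, 0.2136, 0.0361]
tool_rot: [0.606, 0.795, -0.0, -0.0]
ft_force: [0.1, -0.1, -0.5]
grip_width: 0.0855
grasp_force: 0.0
```

{"name": "carry_out", "arguments": {"plan": [{"dx": 0, "dy": 0, "dz": -10, "twist": 0, "fingers": -1}, {"dx": 0, "dy": 0, "dz": -35, "twist": 0, "fingers": -1}, {"dx": 0, "dy": 0, "dz": -70, "twist": 0, "fingers": -1}, {"dx": 0, "dy": 0, "dz": -105, "twist": 0, "fingers": -1}, {"dx": 0, "dy": 0, "dz": -125, "twist": 0, "fingers": -1}]}}

```text
clock: 15.92
eef_pos: [0.6134, 0.2141, 0.1665]
tool_rot: [0.606, 0.795, 0.003, 0.002]
ft_force: [1.6, 0.0, 0.7]
grip_width: 0.0856
grasp_force: 0.0
```

```bash
python3 -c "
from plan import *
go([(705,-64,150,15.3),(705,-64,32,15.3)],(612.2,213.7,162,105.2))"
```

```text
at [613.4 214.1 166.5 105.3] tilt 0.34 t 15.9 w 0.0856
  via dx -95 dy 5 dz 4 twist 30
  via dx -85 dy 55 dz 4 twist 30
(705, -64, 150, 15.3) dx -42 dy 87 dz 4 twist 30
(705, -64, 32, 15.3) dx -1 dy 0 dz 118 twist 0
```

{"name": "carry_out", "arguments": {"plan": [{"dx": -12, "dy": 1, "dz": 0, "twist": 4, "fingers": -1}, {"dx": -30, "dy": 2, "dz": 1, "twist": 10, "fingers": -1}, {"dx": -50, "dy": 3, "dz": 2, "twist": 17, "fingers": -1}, {"dx": -72, "dy": 4, "dz": 3, "twist": 24, "fingers": -1}, {"dx": -95, "dy": 5, "dz": 4, "twist": 30, "fingers": -1}]}}

```text
clock: 16.33
eef_pos: [0.6421, 0.1229, 0.1583]
tool_rot: [0.793, 0.609, 0.0, 0.0]
ft_force: [-0.2, -0.1, 0.1]
grip_width: 0.0853
grasp_force: 0.0
```

{"name": "carry_out", "arguments": {"plan": [{"dx": -17, "dy": 11, "dz": 1, "twist": 6, "fingers": -1}, {"dx": -34, "dy": 22, "dz": 2, "twist": 12, "fingers": -1}, {"dx": -51, "dy": 33, "dz": 3, "twist": 18, "fingers": -1}, {"dx": -68, "dy": 44, "dz": 4, "twist": 24, "fingers": -1}, {"dx": -85, "dy": 55, "dz": 4, "twist": 30, "fingers": -1}]}}

```text
clock: 16.75
eef_pos: [0.6737, 0.0261, 0.1539]
tool_rot: [0.924, 0.383, 0.0, 0.0]
ft_force: [-0.6, -0.2, -1.4]
grip_width: 0.0852
grasp_force: 0.0
```

{"name": "carry_out", "arguments": {"plan": [{"dx": -10, "dy": 20, "dz": 1, "twist": 7, "fingers": -1}, {"dx": -20, "dy": 41, "dz": 2, "twist": 14, "fingers": -1}, {"dx": -30, "dy": 62, "dz": 3, "twist": 21, "fingers": -1}, {"dx": -38, "dy": 79, "dz": 4, "twist": 27, "fingers": -1}, {"dx": -42, "dy": 87, "dz": 4, "twist": 30, "fingers": -1}]}}

```text
clock: 17.17
eef_pos: [0.7063, -0.0668, 0.1496]
tool_rot: [0.992, 0.13, 0.0, 0.0]
ft_force: [-0.3, 0.0, -1.3]
grip_width: 0.0849
grasp_force: 0.0
```

{"name": "carry_out", "arguments": {"plan": [{"dx": 0, "dy": 0, "dz": 0, "twist": 0, "fingers": -1}, {"dx": 0, "dy": 0, "dz": 0, "twist": 0, "fingers": -1}, {"dx": 0, "dy": 0, "dz": 0, "twist": 0, "fingers": -1}, {"dx": 0, "dy": 0, "dz": 0, "twist": 0, "fingers": -1}, {"dx": 0, "dy": 0, "dz": 0, "twist": 0, "fingers": -1}]}}

```text
clock: 17.58
eef_pos: [0.7057, -0.0627, 0.1497]
tool_rot: [0.991, 0.134, 0.0, -0.0]
ft_force: [0.1, -0.1, -0.2]
grip_width: 0.0853
grasp_force: 0.0
```

```bash
python3 -c "
from plan import *
from ov import *
go([(705,-64,150,15.3)])
c=camera('wrist'); overlay(c,curves(E_)[:4],(0,0,640,480),1,'pics/w5.png')"
```

```text
at [705.7 -62.7 149.7  15.5] tilt 0.01 t 17.6 w 0.0853
(705, -64, 150, 15.3) dx -1 dy 1 dz 0 twist 0
```

View pics/w5.png

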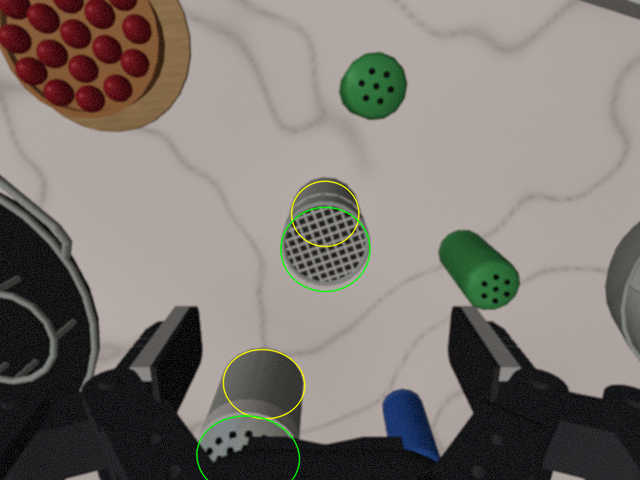

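The mesh shaker is at (325,245), about 2 mm farther along +x than the overlay. The gripper is clear of the green shaker.

{"name": "carry_out", "arguments": {"plan": [{"dx": 1, "dy": 1, "dz": 12, "twist": 0, "fingers": -1}, {"dx": 1, "dy": 1, "dz": 40, "twist": 0, "fingers": -1}, {"dx": 1, "dy": 1, "dz": 72, "twist": 0, "fingers": -1}, {"dx": 1, "dy": 1, "dz": 102, "twist": 0, "fingers": -1}, {"dx": 1, "dy": 1, "dz": 118, "twist": 0, "fingers": -1}]}}

```text
clock: 18.05
eef_pos: [0.704, -0.064, 0.0259]
tool_rot: [0.991, 0.134, -0.003, -0.001]
ft_force: [-1.0, 0.3, -1.8]
grip_width: 0.0854
grasp_force: 0.0
```

{"name": "carry_out", "arguments": {"plan": [{"dx": 0, "dy": 0, "dz": 0, "twist": 0, "fingers": -1}, {"dx": 0, "dy": 0, "dz": 0, "twist": 0, "fingers": -1}, {"dx": 0, "dy": 0, "dz": 0, "twist": 0, "fingers": -1}, {"dx": 0, "dy": 0, "dz": 0, "twist": 0, "fingers": 0}, {"dx": 0, "dy": 0, "dz": 0, "twist": 0, "fingers": 1}]}}

```text
clock: 18.47
eef_pos: [0.7087, -0.0647, 0.0337]
tool_rot: [0.991, 0.133, 0.002, 0.0]
ft_force: [1.3, 1.2, 0.2]
grip_width: 0.0641
grasp_force: 0.0
```

{"name": "carry_out", "arguments": {"plan": [{"dx": 0, "dy": 0, "dz": 0, "twist": 0, "fingers": 1}, {"dx": 0, "dy": 0, "dz": 0, "twist": 0, "fingers": 1}, {"dx": 0, "dy": 0, "dz": 0, "twist": 0, "fingers": 1}, {"dx": 0, "dy": 0, "dz": 0, "twist": 0, "fingers": 1}, {"dx": 0, "dy": 0, "dz": 0, "twist": 0, "fingers": 1}]}}

```text
clock: 18.88
eef_pos: [0.7083, -0.0644, 0.0333]
tool_rot: [0.991, 0.134, 0.002, 0.0]
ft_force: [-0.1, 1.4, 6.1]
grip_width: 0.0468
grasp_force: 62.1
```

```bash
python3 -c "
from plan import *
go([(706,-64,175,15.5),(565.6,130.8,175,15.3)])"
```

```text
at [708.3 -64.4  33.3  15.4] tilt 0.19 t 18.9 w 0.0468
(706, -64, 175, 15.5) dx -2 dy -1 dz -142 twist 0
  via dx -40 dy -110 dz 0 twist 0
(565.6, 130.8, 175, 15.3) dx -44 dy -115 dz 0 twist 0
```

{"name": "carry_out", "arguments": {"plan": [{"dx": 0, "dy": 0, "dz": -15, "twist": 0, "fingers": 1}, {"dx": 0, "dy": 0, "dz": -46, "twist": 0, "fingers": 1}, {"dx": -1, "dy": 0, "dz": -82, "twist": 0, "fingers": 1}, {"dx": -2, "dy": -1, "dz": -120, "twist": 0, "fingers": 1}, {"dx": -2, "dy": -1, "dz": -142, "twist": 0, "fingers": 1}]}}

```text
clock: 19.3
eef_pos: [0.7057, -0.0643, 0.1775]
tool_rot: [0.991, 0.133, 0.002, 0.001]
ft_force: [1.3, -0.5, -1.0]
grip_width: 0.0466
grasp_force: 62.0
```

{"name": "carry_out", "arguments": {"plan": [{"dx": -4, "dy": -11, "dz": 0, "twist": 0, "fingers": 1}, {"dx": -12, "dy": -33, "dz": 0, "twist": 0, "fingers": 1}, {"dx": -21, "dy": -58, "dz": 0, "twist": 0, "fingers": 1}, {"dx": -30, "dy": -84, "dz": 0, "twist": 0, "fingers": 1}, {"dx": -40, "dy": -110, "dz": 0, "twist": 0, "fingers": 1}]}}

```text
clock: 19.72
eef_pos: [0.636, 0.0318, 0.1723]
tool_rot: [0.991, 0.133, -0.001, 0.0]
ft_force: [0.2, 0.8, -1.8]
grip_width: 0.0468
grasp_force: 62.1
```

{"name": "carry_out", "arguments": {"plan": [{"dx": -11, "dy": -28, "dz": 0, "twist": 0, "fingers": 1}, {"dx": -22, "dy": -56, "dz": 0, "twist": 0, "fingers": 1}, {"dx": -32, "dy": -83, "dz": 0, "twist": 0, "fingers": 1}, {"dx": -40, "dy": -105, "dz": 0, "twist": 0, "fingers": 1}, {"dx": -44, "dy": -115, "dz": 0, "twist": 0, "fingers": 1}]}}

```text
clock: 20.13
eef_pos: [0.5619, 0.1327, 0.1728]
tool_rot: [0.991, 0.135, -0.001, -0.0]
ft_force: [-0.3, -0.7, -3.5]
grip_width: 0.0465
grasp_force: 62.2
```

{"name": "carry_out", "arguments": {"plan": [{"dx": 0, "dy": 0, "dz": 0, "twist": 0, "fingers": 1}, {"dx": 0, "dy": 0, "dz": 0, "twist": 0, "fingers": 1}, {"dx": 0, "dy": 0, "dz": 0, "twist": 0, "fingers": 1}, {"dx": 0, "dy": 0, "dz": 0, "twist": 0, "fingers": 1}, {"dx": 0, "dy": 0, "dz": 0, "twist": 0, "fingers": 1}]}}

```text
clock: 20.55
eef_pos: [0.5651, 0.1295, 0.1731]
tool_rot: [0.991, 0.133, -0.0, 0.0]
ft_force: [-0.2, -0.1, -2.2]
grip_width: 0.0471
grasp_force: 62.2
```

```bash
python3 -c "
from plan import *
go([(565.6,130.8,80,15.3)])"
```

```text
at [565.1 129.5 173.1  15.2] tilt 0.02 t 20.6 w 0.0471
(565.6, 130.8, 80, 15.3) dx 1 dy -1 dz 93 twist 0
```

{"name": "carry_out", "arguments": {"plan": [{"dx": 1, "dy": -1, "dz": 15, "twist": 0, "fingers": 1}, {"dx": 1, "dy": -1, "dz": 38, "twist": 0, "fingers": 1}, {"dx": 1, "dy": -1, "dz": 63, "twist": 0, "fingers": 1}, {"dx": 1, "dy": -1, "dz": 83, "twist": 0, "fingers": 1}, {"dx": 1, "dy": -1, "dz": 92, "twist": 0, "fingers": 1}]}}

```text
clock: 20.97
eef_pos: [0.5634, 0.1305, 0.078]
tool_rot: [0.991, 0.133, -0.003, 0.0]
ft_force: [-0.9, -0.3, -2.5]
grip_width: 0.0471
grasp_force: 62.2
```

{"name": "carry_out", "arguments": {"plan": [{"dx": 0, "dy": 0, "dz": 8, "twist": 0, "fingers": 1}, {"dx": 0, "dy": 0, "dz": 18, "twist": 0, "fingers": 1}, {"dx": 0, "dy": 0, "dz": 28, "twist": 0, "fingers": 1}, {"dx": 0, "dy": 0, "dz": 35, "twist": 0, "fingers": 1}, {"dx": 0, "dy": 0, "dz": 38, "twist": 0, "fingers": 1}]}}

```text
clock: 21.38
eef_pos: [0.5648, 0.1317, 0.0424]
tool_rot: [0.991, 0.133, -0.0, 0.0]
ft_force: [-0.0, -0.3, -1.9]
grip_width: 0.0471
grasp_force: 62.2
```

{"name": "carry_out", "arguments": {"plan": [{"dx": 0, "dy": 0, "dz": 1, "twist": 0, "fingers": 1}, {"dx": 0, "dy": 0, "dz": 2, "twist": 0, "fingers": 1}, {"dx": 0, "dy": 0, "dz": 3, "twist": 0, "fingers": 1}, {"dx": 0, "dy": 0, "dz": 4, "twist": 0, "fingers": 1}, {"dx": 0, "dy": 0, "dz": 4, "twist": 0, "fingers": 1}]}}

```text
clock: 21.8
eef_pos: [0.5653, 0.1319, 0.0396]
tool_rot: [0.991, 0.133, 0.0, -0.0]
ft_force: [0.3, -0.3, -1.5]
grip_width: 0.0469
grasp_force: 62.2
```

{"name": "carry_out", "arguments": {"plan": [{"dx": 0, "dy": 0, "dz": 1, "twist": 0, "fingers": 1}, {"dx": 0, "dy": 0, "dz": 2, "twist": 0, "fingers": 1}, {"dx": 0, "dy": 0, "dz": 2, "twist": 0, "fingers": 1}, {"dx": 0, "dy": 0, "dz": 2, "twist": 0, "fingers": 1}, {"dx": 0, "dy": 0, "dz": 2, "twist": 0, "fingers": 1}]}}

```text
clock: 22.22
eef_pos: [0.5654, 0.132, 0.0393]
tool_rot: [0.991, 0.133, 0.001, -0.0]
ft_force: [-3.7, -0.8, 8.0]
grip_width: 0.0468
grasp_force: 63.0
```

{"name": "carry_out", "arguments": {"plan": [{"dx": 0, "dy": 0, "dz": 0, "twist": 0, "fingers": -1}, {"dx": 0, "dy": 0, "dz": 0, "twist": 0, "fingers": -1}, {"dx": 0, "dy": 0, "dz": 0, "twist": 0, "fingers": -1}, {"dx": 0, "dy": 0, "dz": 0, "twist": 0, "fingers": -1}, {"dx": 0, "dy": 0, "dz": 0, "twist": 0, "fingers": -1}]}}

```text
clock: 22.63
eef_pos: [0.5651, 0.1319, 0.0372]
tool_rot: [0.991, 0.133, -0.0, -0.0]
ft_force: [-0.4, -1.3, 0.3]
grip_width: 0.0854
grasp_force: 0.0
```

{"name": "carry_out", "arguments": {"plan": [{"dx": 0, "dy": 0, "dz": -10, "twist": 0, "fingers": -1}, {"dx": 0, "dy": 0, "dz": -35, "twist": 0, "fingers": -1}, {"dx": 0, "dy": 0, "dz": -70, "twist": 0, "fingers": -1}, {"dx": 0, "dy": 0, "dz": -105, "twist": 0, "fingers": -1}, {"dx": 0, "dy": 0, "dz": -125, "twist": 0, "fingers": -1}]}}

```text
clock: 23.05
eef_pos: [0.5667, 0.1322, 0.1672]
tool_rot: [0.991, 0.133, 0.003, -0.0]
ft_force: [0.0, 0.5, 0.6]
grip_width: 0.0853
grasp_force: 0.0
```

```bash
python3 -c "
from plan import *
go([(554,-54.4,160,15.3)],(565.3,131.9,163,15.3))"
```

```text
at [566.7 132.2 167.2  15.3] tilt 0.33 t 23.1 w 0.0853
  via dx -30 dy 90 dz 2 twist 0
(554, -54.4, 160, 15.3) dx -30 dy 87 dz 1 twist 0
```

{"name": "carry_out", "arguments": {"plan": [{"dx": -4, "dy": 12, "dz": 0, "twist": 0, "fingers": -1}, {"dx": -10, "dy": 30, "dz": 0, "twist": 0, "fingers": -1}, {"dx": -16, "dy": 50, "dz": 1, "twist": 0, "fingers": -1}, {"dx": -23, "dy": 70, "dz": 1, "twist": 0, "fingers": -1}, {"dx": -30, "dy": 90, "dz": 2, "twist": 0, "fingers": -1}]}}

```text
clock: 23.47
eef_pos: [0.5594, 0.036, 0.1602]
tool_rot: [0.991, 0.134, -0.0, 0.0]
ft_force: [1.1, -0.2, -0.2]
grip_width: 0.0853
grasp_force: 0.0
```

{"name": "carry_out", "arguments": {"plan": [{"dx": -7, "dy": 20, "dz": 0, "twist": 0, "fingers": -1}, {"dx": -14, "dy": 40, "dz": 0, "twist": 0, "fingers": -1}, {"dx": -21, "dy": 60, "dz": 1, "twist": 0, "fingers": -1}, {"dx": -27, "dy": 78, "dz": 1, "twist": 0, "fingers": -1}, {"dx": -30, "dy": 87, "dz": 1, "twist": 0, "fingers": -1}]}}

```text
clock: 23.88
eef_pos: [0.5532, -0.0571, 0.1589]
tool_rot: [0.991, 0.132, -0.001, 0.0]
ft_force: [0.3, -0.3, -0.4]
grip_width: 0.0859
grasp_force: 0.0
```

{"name": "carry_out", "arguments": {"plan": [{"dx": 0, "dy": 0, "dz": 0, "twist": 0, "fingers": -1}, {"dx": 0, "dy": 0, "dz": 0, "twist": 0, "fingers": -1}, {"dx": 0, "dy": 0, "dz": 0, "twist": 0, "fingers": -1}, {"dx": 0, "dy": 0, "dz": 0, "twist": 0, "fingers": -1}, {"dx": 0, "dy": 0, "dz": 0, "twist": 0, "fingers": -1}]}}

```text
clock: 24.3
eef_pos: [0.5541, -0.0536, 0.1593]
tool_rot: [0.991, 0.134, 0.0, -0.0]
ft_force: [-0.7, 0.5, 0.1]
grip_width: 0.0852
grasp_force: 0.0
```

```bash
python3 -c "
from plan import *
from ov import *
go([(554,-54.4,160,15.3)])
c=camera('wrist'); overlay(c,curves(E_)[:2],(0,0,640,480),1,'pics/w6.png')"
```

```text
at [554.1 -53.6 159.3  15.4] tilt 0.01 t 24.3 w 0.0852
(554, -54.4, 160, 15.3) dx 0 dy 1 dz -1 twist 0
```

View pics/w6.png

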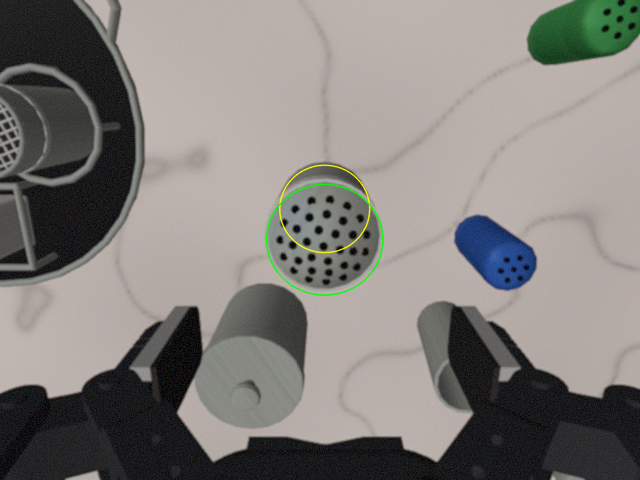

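The dredger at (325,238) is centred between the fingers, with the knob tin and the cup clear of them.

{"name": "carry_out", "arguments": {"plan": [{"dx": 1, "dy": 1, "dz": 8, "twist": 0, "fingers": -1}, {"dx": 1, "dy": 1, "dz": 22, "twist": 0, "fingers": -1}, {"dx": 1, "dy": 1, "dz": 38, "twist": 0, "fingers": -1}, {"dx": 1, "dy": 1, "dz": 52, "twist": 0, "fingers": -1}, {"dx": 1, "dy": 1, "dz": 60, "twist": 0, "fingers": -1}]}}

```text
clock: 24.77
eef_pos: [0.5541, -0.055, 0.097]
tool_rot: [0.991, 0.134, -0.001, -0.0]
ft_force: [0.5, -0.3, -0.6]
grip_width: 0.0856
grasp_force: 0.0
```

{"name": "carry_out", "arguments": {"plan": [{"dx": 0, "dy": 0, "dz": 15, "twist": 0, "fingers": -1}, {"dx": 0, "dy": 0, "dz": 33, "twist": 0, "fingers": -1}, {"dx": 0, "dy": 0, "dz": 52, "twist": 0, "fingers": -1}, {"dx": 0, "dy": 0, "dz": 66, "twist": 0, "fingers": -1}, {"dx": 0, "dy": 0, "dz": 72, "twist": 0, "fingers": -1}]}}

```text
clock: 25.18
eef_pos: [0.5537, -0.0551, 0.0249]
tool_rot: [0.991, 0.134, -0.002, -0.0]
ft_force: [-0.5, -0.4, -0.6]
grip_width: 0.0857
grasp_force: 0.0
```

{"name": "carry_out", "arguments": {"plan": [{"dx": 0, "dy": 0, "dz": 0, "twist": 0, "fingers": -1}, {"dx": 0, "dy": 0, "dz": 0, "twist": 0, "fingers": -1}, {"dx": 0, "dy": 0, "dz": 0, "twist": 0, "fingers": -1}, {"dx": 0, "dy": 0, "dz": 0, "twist": 0, "fingers": 0}, {"dx": 0, "dy": 0, "dz": 0, "twist": 0, "fingers": 1}]}}

```text
clock: 25.6
eef_pos: [0.5561, -0.0547, 0.0288]
tool_rot: [0.991, 0.134, 0.001, -0.001]
ft_force: [-7.9, 1.3, 25.5]
grip_width: 0.0642
grasp_force: 59.3
```

{"name": "carry_out", "arguments": {"plan": [{"dx": 0, "dy": 0, "dz": 0, "twist": 0, "fingers": 1}, {"dx": 0, "dy": 0, "dz": 0, "twist": 0, "fingers": 1}, {"dx": 0, "dy": 0, "dz": 0, "twist": 0, "fingers": 1}, {"dx": 0, "dy": 0, "dz": 0, "twist": 0, "fingers": 1}, {"dx": 0, "dy": 0, "dz": 0, "twist": 0, "fingers": 1}]}}

```text
clock: 26.02
eef_pos: [0.5564, -0.055, 0.0289]
tool_rot: [0.991, 0.134, 0.002, -0.0]
ft_force: [-1.0, 1.2, 6.4]
grip_width: 0.0648
grasp_force: 67.5
```

```bash
python3 -c "
from plan import *
go([(555,-54,170,15.4),(530.8,258.2,170,15.3)])"
```

```text
at [556.4 -55.   28.9  15.4] tilt 0.18 t 26.0 w 0.0648
(555, -54, 170, 15.4) dx -1 dy -1 dz -141 twist 0
  via dx 20 dy -105 dz 0 twist 0
  via dx 20 dy -100 dz 0 twist 0
(530.8, 258.2, 170, 15.3) dx 19 dy -103 dz 0 twist 0
```

{"name": "carry_out", "arguments": {"plan": [{"dx": 0, "dy": 0, "dz": -12, "twist": 0, "fingers": 1}, {"dx": 0, "dy": 0, "dz": -40, "twist": 0, "fingers": 1}, {"dx": 0, "dy": 0, "dz": -78, "twist": 0, "fingers": 1}, {"dx": 0, "dy": 0, "dz": -116, "twist": 0, "fingers": 1}, {"dx": -1, "dy": -1, "dz": -141, "twist": 0, "fingers": 1}]}}

```text
clock: 26.43
eef_pos: [0.555, -0.0551, 0.1716]
tool_rot: [0.991, 0.133, 0.002, 0.001]
ft_force: [2.1, 0.7, -3.0]
grip_width: 0.0643
grasp_force: 67.5
```

{"name": "carry_out", "arguments": {"plan": [{"dx": 2, "dy": -12, "dz": 0, "twist": 0, "fingers": 1}, {"dx": 6, "dy": -33, "dz": 0, "twist": 0, "fingers": 1}, {"dx": 10, "dy": -57, "dz": 0, "twist": 0, "fingers": 1}, {"dx": 15, "dy": -81, "dz": 0, "twist": 0, "fingers": 1}, {"dx": 20, "dy": -105, "dz": 0, "twist": 0, "fingers": 1}]}}

```text
clock: 26.85
eef_pos: [0.544, 0.0528, 0.1666]
tool_rot: [0.991, 0.133, -0.002, 0.0]
ft_force: [0.2, 0.0, -3.8]
grip_width: 0.0644
grasp_force: 67.5
```

{"name": "carry_out", "arguments": {"plan": [{"dx": 4, "dy": -20, "dz": 0, "twist": 0, "fingers": 1}, {"dx": 8, "dy": -40, "dz": 0, "twist": 0, "fingers": 1}, {"dx": 12, "dy": -60, "dz": 0, "twist": 0, "fingers": 1}, {"dx": 16, "dy": -80, "dz": 0, "twist": 0, "fingers": 1}, {"dx": 20, "dy": -100, "dz": 0, "twist": 0, "fingers": 1}]}}

```text
clock: 27.27
eef_pos: [0.5375, 0.1522, 0.1664]
tool_rot: [0.991, 0.137, -0.002, -0.001]
ft_force: [0.5, -0.3, -3.2]
grip_width: 0.0647
grasp_force: 67.5
```

{"name": "carry_out", "arguments": {"plan": [{"dx": 5, "dy": -25, "dz": 0, "twist": 0, "fingers": 1}, {"dx": 9, "dy": -50, "dz": 0, "twist": 0, "fingers": 1}, {"dx": 14, "dy": -74, "dz": 0, "twist": 0, "fingers": 1}, {"dx": 17, "dy": -94, "dz": 0, "twist": 0, "fingers": 1}, {"dx": 19, "dy": -103, "dz": 0, "twist": 0, "fingers": 1}]}}

```text
clock: 27.68
eef_pos: [0.5475, 0.2014, 0.1682]
tool_rot: [0.986, 0.167, -0.003, -0.016]
ft_force: [0.1, -0.4, -3.2]
grip_width: 0.0649
grasp_force: 67.5
```

{"name": "carry_out", "arguments": {"plan": [{"dx": 0, "dy": 0, "dz": 0, "twist": 0, "fingers": 1}, {"dx": 0, "dy": 0, "dz": 0, "twist": 0, "fingers": 1}, {"dx": 0, "dy": 0, "dz": 0, "twist": 0, "fingers": 1}, {"dx": 0, "dy": 0, "dz": 0, "twist": 0, "fingers": 1}, {"dx": 0, "dy": 0, "dz": 0, "twist": 0, "fingers": 1}]}}

```text
clock: 28.1
eef_pos: [0.5472, 0.2003, 0.1687]
tool_rot: [0.986, 0.166, -0.003, -0.016]
ft_force: [0.5, -0.3, -2.4]
grip_width: 0.0647
grasp_force: 67.5
```

```bash
python3 -c "
from plan import *
from ov import *
go([(530.8,258.2,80,15.3)])
c=camera('wrist'); overlay(c,curves(E_)[8:],(0,0,640,480),1,'pics/w7.png')"
```

```text
at [547.2 200.3 168.7  19.2] tilt 1.9 t 28.1 w 0.0647
(530.8, 258.2, 80, 15.3) dx 4 dy -60 dz 89 twist 4
```

View pics/w7.png

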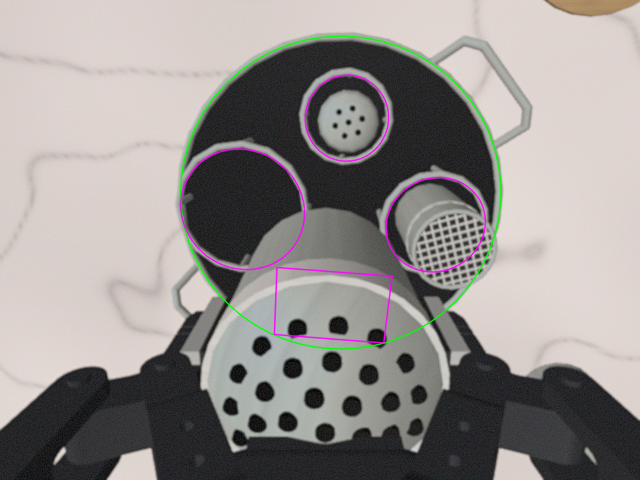

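The move stalled with a 1.9° tilt, so I check the joints.

```bash
python3 -c "
from plan import *
o=bot.get_obs(); print(o['joint_pos'].round(3),o['tau'].round(1),o['tool_rot'])"
```

```text
[0.334 0.437 0.12  1.255 0.033 3.141] [ -0.  -47.7  25.9   0.    0.1   0. ] [ 0.98589199  0.16655991 -0.00319633 -0.01626556]
```

Joint 6 is at its 3.14 limit. Turning the tool about 20° CCW, which is harmless for a round pot, brings it back into range.

{"name": "carry_out", "arguments": {"plan": [{"dx": 0, "dy": 0, "dz": 0, "twist": -4, "fingers": 1}, {"dx": 0, "dy": 0, "dz": 0, "twist": -9, "fingers": 1}, {"dx": 0, "dy": 0, "dz": 0, "twist": -14, "fingers": 1}, {"dx": 0, "dy": 0, "dz": 0, "twist": -18, "fingers": 1}, {"dx": 0, "dy": 0, "dz": 0, "twist": -20, "fingers": 1}]}}

```text
clock: 28.57
eef_pos: [0.5472, 0.2006, 0.1687]
tool_rot: [0.941, 0.337, -0.0, -0.017]
ft_force: [0.2, -0.2, -3.0]
grip_width: 0.0644
grasp_force: 67.5
```

{"name": "carry_out", "arguments": {"plan": [{"dx": 0, "dy": 0, "dz": 0, "twist": 0, "fingers": 1}, {"dx": 0, "dy": 0, "dz": 0, "twist": 0, "fingers": 1}, {"dx": 0, "dy": 0, "dz": 0, "twist": 0, "fingers": 1}, {"dx": 0, "dy": 0, "dz": 0, "twist": 0, "fingers": 1}, {"dx": 0, "dy": 0, "dz": 0, "twist": 0, "fingers": 1}]}}

```text
clock: 28.98
eef_pos: [0.5472, 0.2008, 0.1686]
tool_rot: [0.942, 0.335, -0.0, -0.017]
ft_force: [-0.5, -0.2, -2.8]
grip_width: 0.0646
grasp_force: 67.5
```

```bash
python3 -c "
from plan import *
go([(530.8,258.2,170,35.3)])
print(bot.get_obs()['joint_pos'].round(3))"
```

```text
at [547.2 200.8 168.6  39.2] tilt 1.9 t 29.0 w 0.0646
(530.8, 258.2, 170, 35.3) dx 24 dy -55 dz -1 twist 4
[0.334 0.437 0.12  1.255 0.033 2.792]
```

```bash
cat > full.py <<'E'
from plan import *
def tool(targets):
    o=bot.get_obs(); m=R.from_quat(o["tool_rot"]).as_matrix(); p=o["eef_pos"]*1000
    print("at",p.round(1),"zaxis",m[:,2].round(3))
    for t in targets: d=m.T@(np.array(t)-p); print(t,"d",d.round(1)); p=np.array(t,float)
E
python3 -c "
from full import *
tool([(530.8,257.5,168),(530.8,257.5,78),(530.8,257.5,40),(530.8,257.5,36),(530.8,257.5,165)])"
```

```text
at [547.2 200.8 168.6] zaxis [-0.012  0.031 -0.999]
(530.8, 257.5, 168) d [ 23.1 -54.2   2.5]
(530.8, 257.5, 78) d [-0.9  2.8 90. ]
(530.8, 257.5, 40) d [-0.4  1.2 38. ]
(530.8, 257.5, 36) d [-0.   0.1  4. ]
(530.8, 257.5, 165) d [   1.3   -4.1 -128.9]
```

{"name": "carry_out", "arguments": {"plan": [{"dx": 3, "dy": -6, "dz": 0, "twist": 0, "fingers": 1}, {"dx": 8, "dy": -20, "dz": 1, "twist": 0, "fingers": 1}, {"dx": 15, "dy": -35, "dz": 2, "twist": 0, "fingers": 1}, {"dx": 20, "dy": -48, "dz": 2, "twist": 0, "fingers": 1}, {"dx": 23, "dy": -54, "dz": 2, "twist": 0, "fingers": 1}]}}

```text
clock: 29.4
eef_pos: [0.5301, 0.2593, 0.1686]
tool_rot: [0.942, 0.336, -0.0, -0.017]
ft_force: [-1.2, -0.5, -3.3]
grip_width: 0.0645
grasp_force: 67.5
```

{"name": "carry_out", "arguments": {"plan": [{"dx": 0, "dy": 0, "dz": 0, "twist": 0, "fingers": 1}, {"dx": 0, "dy": 0, "dz": 0, "twist": 0, "fingers": 1}, {"dx": 0, "dy": 0, "dz": 0, "twist": 0, "fingers": 1}, {"dx": 0, "dy": 0, "dz": 0, "twist": 0, "fingers": 1}, {"dx": 0, "dy": 0, "dz": 0, "twist": 0, "fingers": 1}]}}

```text
clock: 29.82
eef_pos: [0.5311, 0.2566, 0.1685]
tool_rot: [0.942, 0.335, -0.0, -0.017]
ft_force: [-0.3, 0.1, -2.2]
grip_width: 0.0643
grasp_force: 67.5
```

```bash
python3 -c "
from full import *
tool([(530.8,257.5,78),(530.8,257.5,40)])
from ov import *
c=camera('wrist'); overlay(c,curves(E_)[8:],(0,0,640,480),1,'pics/w8.png')"
```

```text
at [531.1 256.6 168.5] zaxis [-0.012  0.031 -0.999]
(530.8, 257.5, 78) d [-0.6  1.9 90.5]
(530.8, 257.5, 40) d [-0.4  1.2 38. ]
```

View pics/w8.png

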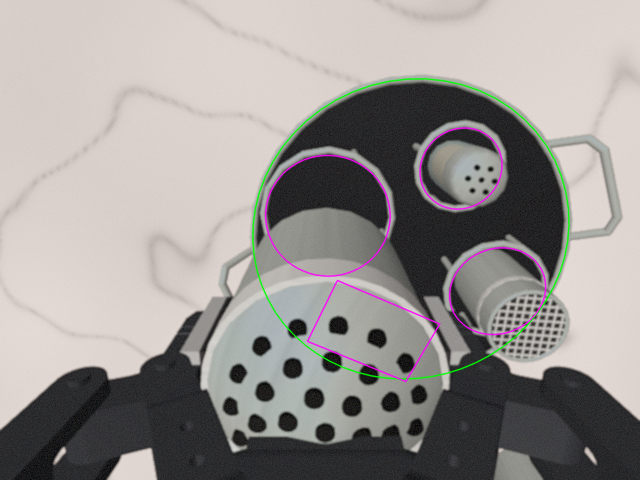

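The rack model still fits, the small and mesh shakers stand in their rings, and the dredger is over the large ring. Now I lower it.

{"name": "carry_out", "arguments": {"plan": [{"dx": 0, "dy": 1, "dz": 14, "twist": 0, "fingers": 1}, {"dx": 0, "dy": 1, "dz": 36, "twist": 0, "fingers": 1}, {"dx": 0, "dy": 2, "dz": 60, "twist": 0, "fingers": 1}, {"dx": -1, "dy": 2, "dz": 81, "twist": 0, "fingers": 1}, {"dx": -1, "dy": 2, "dz": 90, "twist": 0, "fingers": 1}]}}

```text
clock: 30.28
eef_pos: [0.5283, 0.2564, 0.0753]
tool_rot: [0.942, 0.335, -0.003, -0.016]
ft_force: [-0.9, -0.3, -3.3]
grip_width: 0.0645
grasp_force: 67.4
```

{"name": "carry_out", "arguments": {"plan": [{"dx": 0, "dy": 0, "dz": 8, "twist": 0, "fingers": 1}, {"dx": 0, "dy": 1, "dz": 18, "twist": 0, "fingers": 1}, {"dx": 0, "dy": 1, "dz": 28, "twist": 0, "fingers": 1}, {"dx": 0, "dy": 1, "dz": 35, "twist": 0, "fingers": 1}, {"dx": 0, "dy": 1, "dz": 38, "twist": 0, "fingers": 1}]}}

```text
clock: 30.7
eef_pos: [0.5302, 0.2581, 0.0396]
tool_rot: [0.942, 0.336, -0.001, -0.017]
ft_force: [-0.3, -0.3, -3.1]
grip_width: 0.0645
grasp_force: 67.4
```

{"name": "carry_out", "arguments": {"plan": [{"dx": 0, "dy": 0, "dz": 1, "twist": 0, "fingers": 1}, {"dx": 0, "dy": 0, "dz": 2, "twist": 0, "fingers": 1}, {"dx": 0, "dy": 0, "dz": 3, "twist": 0, "fingers": 1}, {"dx": 0, "dy": 0, "dz": 4, "twist": 0, "fingers": 1}, {"dx": 0, "dy": 0, "dz": 4, "twist": 0, "fingers": 1}]}}

```text
clock: 31.12
eef_pos: [0.5306, 0.2585, 0.0367]
tool_rot: [0.942, 0.336, -0.0, -0.017]
ft_force: [0.2, -0.1, -3.2]
grip_width: 0.0641
grasp_force: 67.4
```

{"name": "carry_out", "arguments": {"plan": [{"dx": 0, "dy": 0, "dz": 1, "twist": 0, "fingers": 1}, {"dx": 0, "dy": 0, "dz": 2, "twist": 0, "fingers": 1}, {"dx": 0, "dy": 0, "dz": 2, "twist": 0, "fingers": 1}, {"dx": 0, "dy": 0, "dz": 2, "twist": 0, "fingers": 1}, {"dx": 0, "dy": 0, "dz": 2, "twist": 0, "fingers": 1}]}}

```text
clock: 31.53
eef_pos: [0.5308, 0.2587, 0.0357]
tool_rot: [0.942, 0.336, 0.0, -0.017]
ft_force: [-2.5, -0.5, 5.9]
grip_width: 0.0647
grasp_force: 68.2
```

Contact. Now I open, rise and look.

{"name": "carry_out", "arguments": {"plan": [{"dx": 0, "dy": 0, "dz": 0, "twist": 0, "fingers": -0.6}, {"dx": 0, "dy": 0, "dz": 0, "twist": 0, "fingers": -1}, {"dx": 0, "dy": 0, "dz": 0, "twist": 0, "fingers": -1}, {"dx": 0, "dy": 0, "dz": 0, "twist": 0, "fingers": -1}, {"dx": 0, "dy": 0, "dz": 0, "twist": 0, "fingers": -1}]}}

```text
clock: 31.95
eef_pos: [0.5305, 0.2585, 0.0343]
tool_rot: [0.942, 0.336, -0.0, -0.017]
ft_force: [0.7, 0.3, 0.9]
grip_width: 0.0854
grasp_force: 0.0
```

{"name": "carry_out", "arguments": {"plan": [{"dx": 0, "dy": 0, "dz": -8, "twist": 0, "fingers": -1}, {"dx": 0, "dy": -1, "dz": -28, "twist": 0, "fingers": -1}, {"dx": 1, "dy": -2, "dz": -60, "twist": 0, "fingers": -1}, {"dx": 1, "dy": -3, "dz": -95, "twist": 0, "fingers": -1}, {"dx": 1, "dy": -4, "dz": -120, "twist": 0, "fingers": -1}]}}

```text
clock: 32.37
eef_pos: [0.5309, 0.2588, 0.158]
tool_rot: [0.942, 0.336, 0.001, -0.017]
ft_force: [1.5, 1.3, 0.1]
grip_width: 0.0856
grasp_force: 0.0
```

{"name": "carry_out", "arguments": {"plan": [{"dx": -20, "dy": 0, "dz": -10, "twist": 0, "fingers": -1}, {"dx": -50, "dy": 0, "dz": -20, "twist": 0, "fingers": -1}, {"dx": -80, "dy": 0, "dz": -20, "twist": 0, "fingers": -1}, {"dx": -110, "dy": 0, "dz": -20, "twist": 0, "fingers": -1}, {"dx": -130, "dy": 0, "dz": -20, "twist": 0, "fingers": -1}]}}

```text
clock: 32.78
eef_pos: [0.4275, 0.1742, 0.1739]
tool_rot: [0.942, 0.335, -0.001, -0.016]
ft_force: [-1.0, 0.3, 0.2]
grip_width: 0.0856
grasp_force: 0.0
```

```bash
python3 -c "
from plan import *
from ov import *
c=camera('top');s=camera('scene'); E=dict(E_)
x,y,w=E['r']; f=lambda a,b:(x+a*np.cos(w)-b*np.sin(w),y+a*np.sin(w)+b*np.cos(w))
G=(0,255,0);o=[(circ(*f(.066,0),.08,.033),G),(circ(*f(-.066,0),.083,.024),G),(circ(*f(0,-.066),.067,.017),G),(rect(*f(0,.066),.076,.064,.036,w),G)]
overlay(c,[],(160,140,510,360),2.2,'pics/e1.png');overlay(s,o,(110,120,500,310),2.05,'pics/e2.png')
cv2.imwrite('pics/e.png',cv2.vconcat([cv2.resize(cv2.imread('pics/e1.png')[:,:420],(400,480))[100:420],cv2.resize(cv2.imread('pics/e2.png')[40:,420:],(400,280),interpolation=cv2.INTER_AREA)]))
go([])"
```

```text
at [426.9 173.8 173.8  39.1] tilt 1.89 t 32.9 w 0.085
```

View pics/e2.png

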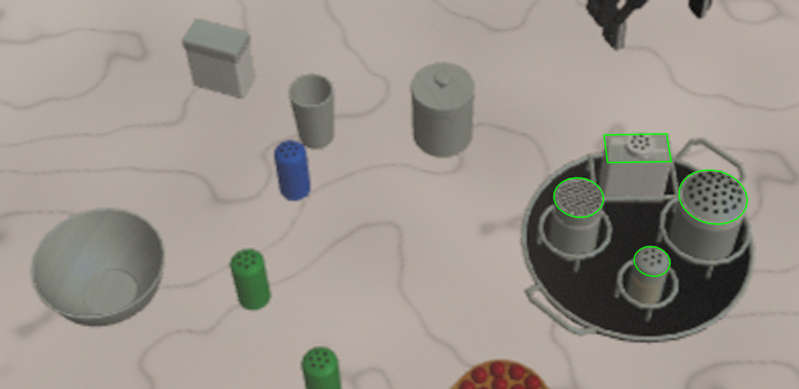

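All four shakers stand upright inside the outlines expected at their places, the look-alikes have not moved, and the gripper is clear. I hand in.

```bash
python3 -c "
from workcell import job_done
print(job_done())"
```

```text
the job is handed in; nothing more can be done
None
```

All four shakers are standing upright in their own places in the rack, the look-alikes, tart and bowl were left where they stood, and the job is handed in at about 33 s; the hand-in returned no verdict.

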